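# Snap the tilt-out bin's keeper shut with pliers

### The arm

A 6-joint arm with a two-finger parallel gripper is mounted at the origin on the work surface. World frame = base frame: x ahead of the robot, y to its left, z up, the work surface at z = 0. Lengths are in m, angles in degrees, forces in N, time in s.
With the tool pointing down it reaches from about 0.25 to 0.725 m from the base axis. Payload 9.7 kg.
Tool frame: the origin (TCP) lies on the centre line of the jaws, within the pads' length; the fingertips stand 19 mm ahead of it and the grasp point (between the pads) is the TCP; z points along the fingers, y is the direction in which the jaws open and shut (so a half turn about z gives the same grasp; the last joint's range is limited). The gripper opens to 85 mm and grips with 20 to 120 N. Pads are 22 mm wide; open, the fingers measure 114 mm over their backs; the gripper's body (76 mm by 85 mm) begins 54 mm behind the grasp point. The pads swing forward as they close: fully open they stand 13 mm farther back than shut.
Start: joints at [69.099, 4.979, 10.078, 95.1, 0, 90], TCP at [0.196, 0.514, 0.25] pointing down, gripper open.
Joint ranges: [-179.16, 179.16], [-48.56, 103.87], [-65.8, 70.77], [-126.05, 130.52], [-82.76, 87.17], [-180, 180]. Speed limits (degrees/s): [127.2, 127.2, 147.25, 180, 180, 180].

### API

Orientations are given as [roll, pitch, yaw] about the fixed x, y, z axes, in that order (R = Rz(yaw) Ry(pitch) Rx(roll)).
In Python, from workcell import bot gives the robot as it stands.
- The arm moves only by the tool servo_tool, never from a script. Its argument "motion" is a list that holds one entry, the list of rows, each a list of 6 numbers: the shift along the tool's x, y, z in mm, then the turn, a rotation vector about the tool's x, y, z in rad. A call has 1 to 5 rows; each row shifts and turns the commanded pose from where the row before left it, along the tool's axes as they then stand; what a row does not reach is not made up. A row lasts 1/10 s, in which the tool goes at most 50 mm and 8.59 degrees, less where a joint would pass 70% of its speed; a pose out of reach is approached as far as the arm can. A call is refused whole if a number of a shift passes 50 or a number of a turn 0.15, either way. A call with a gripper value outside its range is refused whole. "gripper" is the finger opening in mm, from 0 to 85.4, set as the call begins (left out, the last holds). The fingers move at their own pace and stop on an object; "newtons" is the grip in N (left out, the last holds). Time passes only in rows, so rows that do not move let the fingers close. It gives the time, the measured TCP pose, the force and the opening at its end, in the units of the state.
- bot.get_obs(): the state, without advancing time (a new reading comes with each control period).
- bot.camera(name): name is "scene" or "top" or "wrist"; returns a dict with "color" (384x512x3 uint8, red, green, blue), "fx", "fy", "cx", "cy" (pixels), "R" (3x3) and "t" (3): a world point X has camera coordinates R X + t. Camera axes: x right, y down, z forward; pixel columns grow to the right and rows downward; lengths in m; the calibration is good to about 2 mm. The wrist camera is an equidistant fisheye: a pixel r from the principal point sees the ray r / f radians off the axis. A picture is of the moment at which its call begins. There is no depth.
- bot.job_done(): hands the job in, once; it reports no verdict.
Trained networks look in a picture, given as the dict that the camera call returned (one of the last four; its "shot" number tells which), for a name from the list of things; names that differ only in an ending like _2 or _b are one class to them, and where a whole thing is asked for, a point or a joint stands for the part that bears it (a point fixed in the world has none). Each returns a list of dicts, best first, with "confidence" (0 to 1); they miss things now and then, are a little off and sometimes report something else, mostly with a low value. They report only what shows in the picture. A call takes as long as a camera call. They do not tell look-alikes from the thing itself.
- bot.look_for(picture, label): "rect" ([left, top, width, height] in pixels, round what is visible of it).
The state is a dict: "time": time; "q": joint angles; "qd": joint speeds; "joint_efforts": joint torques, N m; "ee_pos": TCP position; "tcp_rot": TCP orientation; "wrist_force": force on the tool from outside, world axes, zero at the start; "torque": the same for the moment, N m; "opening": finger opening in m.
Only numpy, scipy, OpenCV 4.12 (cv2) and the standard library are available. Lean on these libraries where they do the work, as an engineer would, in place of code of your own. Each camera call takes 0.05 s, during which the arm holds its last target.

### The job

The press stud of the keeper that fastens the tilt-out bin to the pantry shelf has come open: pick up the orange-handled pliers, take the red cap and the white back of the stud between the jaws and squeeze gently until it clicks fully home, then let go of it and lay the pliers flat back on their cork mat. Squeeze no harder than the click needs, keep the squeeze balanced feeling for the middle so that the thin brittle black tongue carrying the stud is hardly bent aside at all, touch the stud and the bin with nothing but the pliers, and leave the bin, the cans, the cup and the funnel where they are.

Things in the scene. Friction and masses are not known exactly. Their poses are not given: they have to be found in the camera images.
- pliers_grip (a point): Spring-open steel pliers lying flat, orange handles, about 125 mm long, 20 mm thick, about 170 g. Point half-way up, midway between the handles, 50 mm behind the pivot: grip here across both handles (63 mm over all when open, about 36 mm shut; handles parallel when squeezed by 3 mm; balance point about 15 mm ahead of here). x runs from handles to jaws, y across. The frame is the +y handle's half: squeezed by angle q the line of symmetry is turned by -q/2 from x.
- pliers_jaws (a point): Point midway between the jaw tips of the open pliers, half-way up, 95 mm ahead of pliers_grip, 45 mm ahead of the pivot (nub centres 42 mm when open). Each jaw ends in an upright steel nub, 5 mm radius, 14 mm high. Gap between the nubs 32 mm open, about 4.5 mm less (handles 5 mm less) per 0.1 rad of joint pliers_jaw. Clear throat of 20 mm behind the nubs' centres.
- pliers_jaw (a joint): Angle by which the pliers are squeezed (rad): 0 open, 0.58 fully shut. A spring opens them: about 10 N on the handles 50 mm from the pivot when open, 25 N shut, so hold the handles squeezed by 2 to 4 mm to carry the open pliers. Handles: straight bars 60 mm long (22 to 82 mm behind the pivot), 10 mm thick, 20 mm high.
- stud_mid (a point): Middle of the press stud, 65 mm over the shelf, on an upright springy black tongue (4 mm thick, 14 mm wide, round 23 mm head). y is the press axis, level; x points away from the robot side (come in along +x). Red cap (disc, 20 mm across) on the -y side, outer face 11 mm from here open, 6 mm home. White back (disc, 20 mm across) on the +y side, outer face 3 to 11 mm from here, varying and not measured.
- stud (a joint): How far the red cap is pressed in (m): 0 open, 0.005 home. Resistance climbs to about 14 N about 1 mm in, falls to nothing at 3 mm, then it snaps home by itself and stays. More than 22 N on the cap or on the back would crush it.
- tongue (a joint): Sideways bend of the black tongue (rad) about its foot, 53 mm below the stud; positive = stud pushed to +y, 0 straight. It springs back, with about 4 N per mm sideways at the stud. It cracks beyond 0.016 (0.8 mm at the stud).
- bin_stand: Grey stand fixed to the shelf that carries the stud's foot (50 x 50 x 12 mm), the tongue, the stud and the tilt-out bin. Origin on the shelf right under the stud, x away from the robot side, y to the bin. The bin's housing spans x -5 to 115 mm, y 75 to 225 mm, 146 mm high.
- bin (a joint): Tilt of the clear plastic bin (130 mm wide, 125 mm high, hinged at its base front edge) out towards the robot side (rad), 0 shut; leave as it is.
- mat: Cork mat 200 x 140 x 3 mm fixed on the shelf, where the pliers lie at the start and end; origin at the centre of its underside, x along its length.
- can_a: Soda can with a red band, 66 mm across, 122 mm high, origin at the centre of its base.
- can_b: Soda can with a blue band, 66 mm across, 122 mm high, origin at the centre of its base.
- cup: Red ceramic measuring cup with a handle, 76 mm across, 70 mm high, origin at the centre of its base.
- funnel: Small stainless steel funnel standing mouth down, 84 mm across, 85 mm high, origin at the centre of its base.
Not all that is in view belongs to the job. Several things look just like the part that bears pliers_grip: the one meant starts farthest to the robot's left.

How it is judged (in metres and radians):
On the way, in this order (a step that is already met when the one before it is completed fails the run):
1. the pliers are held up off the mat (height (world z) of pliers_grip above 0.04 m and contact force between the fingers and pliers above 1 N), for 0.2 s.
2. the jaws bear on both the cap and the back of the open stud (contact force between pliers and stud above 2 N and contact force between pliers and back above 2 N and value of joint stud below 0.003 m), for 0.05 s.
3. the stud has clicked home, the jaws still at it (value of joint stud above 0.0043 m and distance between pliers_jaws and stud_mid below 0.025 m), for 0.05 s.
At the end, for the whole second after the job is handed in: The stud is home (cap pressed in more than 4.3 mm of 5), the tongue straight again (within 0.02 rad), and the pliers lie flat (within 0.1 rad) and still on the cork mat, their grip point over the mat (within 100 mm by 70 mm of its centre) (value of joint stud above 0.0043 m and value of joint tongue between -0.02 and 0.02 rad and height (world z) of pliers_grip below 0.018 m and angle between pliers_grip's own z axis and vertical below 0.1 rad and linear speed of pliers below 0.02 m/s and x of pliers_grip in the frame of mat between -0.1 and 0.1 m and y of pliers_grip in the frame of mat between -0.07 and 0.07 m); the robot touches nothing.
It fails at once if the cap or the back of the stud is squeezed with more than 22 N (contact force between pliers and stud above 22 N or contact force between pliers and back above 22 N).
It fails at once if the tongue is bent aside by more than 0.016 rad (0.8 mm at the stud) (value of joint tongue above 0.016 rad or value of joint tongue below -0.016 rad).
It fails at once if the hand or the arm touches the stud, the bin or their stand (contact force between any of the fingers, the arm and bin_stand above 0.5 N).
It fails at once if the bin is touched by more than a brush of the pliers (contact force between pliers and bin above 1 N).
It fails at once if a can, the cup or the funnel is shifted by more than 15 mm (distance of any of can_a, can_b, cup, funnel from where it was at the start of the episode above 0.015 m).
It also fails if it takes over 72 s, if anything falls off the work surface, if the arm or the gripper's body presses on something with over 40 N, if the wrist force passes 120 N, or if a joint passes its speed limit or range.

## Working session

There is one attempt and no reset: what is moved stays moved. The work goes in short steps, Python scripts to look and compute and a tool call to move; the robot and the scene stay as the last step left them, time stands still between calls to the robot, and variables do not carry over. Pictures are saved under pics/ and viewed, and the job is handed in when it is done.

Besides the shell and the picture viewer there is one more tool, called after "Request:" as name(argument=value, ...), one argument or row to a line, values as JSON. servo_tool: Moves the arm, as the interface text tells. Its arguments: {"type":"object","properties":{"motion":{"type":"array","items":{"type":"array","items":{"type":"array","items":{"type":"number"}}}},"gripper":{"type":"number"},"newtons":{"type":"number"}},"required":["motion"]}

```bash
ls; mkdir -p pics; cat > h.py <<'E'
import numpy as np, cv2, json
from workcell import bot
def save(p,n,sc=1.5):
    im=cv2.cvtColor(p["color"],cv2.COLOR_RGB2BGR)
    im=cv2.resize(im,None,fx=sc,fy=sc,interpolation=cv2.INTER_CUBIC); cv2.imwrite("pics/"+n,im)
def crop(p,n,x0,y0,x1,y1,sc):
    im=cv2.cvtColor(p["color"],cv2.COLOR_RGB2BGR)[y0:y1,x0:x1]
    cv2.imwrite("pics/"+n,cv2.resize(im,None,fx=sc,fy=sc,interpolation=cv2.INTER_CUBIC))
def ray(p,u,v,fish=False):
    x=(u-p["cx"])/p["fx"];y=(v-p["cy"])/p["fy"]
    if fish:
        r=np.hypot(x,y); d=np.array([x/r*np.sin(r),y/r*np.sin(r),np.cos(r)]) if r>1e-9 else np.array([0,0,1.])
    else: d=np.array([x,y,1.])
    R=np.array(p["R"]);t=np.array(p["t"])
    return -R.T@t, R.T@d
def atz(p,u,v,z,fish=False):
    c,d=ray(p,u,v,fish); return c+d*(z-c[2])/d[2]
def proj(p,X,fish=False):
    c=np.array(p["R"])@np.array(X)+np.array(p["t"])
    if fish:
        th=np.arctan2(np.hypot(c[0],c[1]),c[2]);k=th/np.hypot(c[0],c[1])
        return p["cx"]+p["fx"]*k*c[0],p["cy"]+p["fy"]*k*c[1]
    return p["cx"]+p["fx"]*c[0]/c[2],p["cy"]+p["fy"]*c[1]/c[2]
def tri(obs):
    A=np.zeros((3,3));b=np.zeros(3)
    for c,d in obs:
        d=d/np.linalg.norm(d);P=np.eye(3)-np.outer(d,d);A+=P;b+=P@c
    return np.linalg.solve(A,b)
E
python3 - <<'E'
from h import *
print(bot.get_obs())
for n in ["scene","top","wrist"]:
    p=bot.camera(n); save(p,n+"0.png")
    print(n,p["shot"],p["fx"],p["fy"],p["cx"],p["cy"],np.round(-np.array(p["R"]).T@np.array(p["t"]),3),np.round(np.array(p["R"]),2).tolist())
    for l in ["pliers_grip","pliers_jaws","stud_mid","mat","cup","bin_stand"]:
        print(l,[(np.round(d["rect"]).tolist(),round(d["confidence"],2)) for d in bot.look_for(p,l)][:4])
E
```

```text
pics
{'time': 0.0, 'q': array([ 6.90998397e+01,  5.01155383e+00,  1.00335483e+01,  9.50990723e+01,
       -6.87586733e-05,  8.99995098e+01]), 'qd': array([-0.07471104,  0.02857631, -0.03176946, -0.03008796, -0.03214085,
       -0.01612023]), 'joint_efforts': array([-1.55561946e-03, -5.20387602e+01,  4.64806902e+01,  1.61249080e-02,
       -1.03866364e-04, -3.24391999e-05]), 'ee_pos': array([0.19613445, 0.51362014, 0.24957058]), 'tcp_rot': array([-1.79922922e+02,  6.80991778e-05,  1.59100330e+02]), 'wrist_force': array([-0.07369458,  0.1726133 ,  0.1660907 ]), 'torque': array([-0.01980497, -0.0356441 , -0.00144657]), 'opening': 0.085086120438345}
scene 1 475.12040462963824 475.12040462963824 265.4900781097856 196.36169493971607 [ 1.67  -0.65   0.972] [[0.45, 0.89, 0.0], [0.52, -0.26, -0.81], [-0.72, 0.37, -0.58]]
pliers_grip [([218.0, 208.0, 31.0, 26.0], 0.89), ([151.0, 207.0, 38.0, 23.0], 0.8), ([96.0, 245.0, 43.0, 37.0], 0.68), ([153.0, 180.0, 31.0, 21.0], 0.62)]
pliers_jaws [([97.0, 248.0, 39.0, 35.0], 0.82), ([153.0, 205.0, 38.0, 30.0], 0.69), ([152.0, 178.0, 29.0, 25.0], 0.6), ([
[... 492 characters left out ...]
57), ([292.0, 175.0, 19.0, 34.0], 0.54)]
pliers_jaws [([292.0, 169.0, 20.0, 42.0], 0.7), ([400.0, 164.0, 34.0, 41.0], 0.67), ([319.0, 255.0, 38.0, 39.0], 0.64), ([336.0, 205.0, 41.0, 28.0], 0.55)]
stud_mid []
mat [([282.0, 159.0, 42.0, 62.0], 0.98)]
cup [([99.0, 190.0, 30.0, 29.0], 0.73)]
bin_stand [([167.0, 112.0, 82.0, 62.0], 0.77)]
wrist 3 297.3186396354542 297.3186396354542 249.04029334718805 195.05331436853726 [0.124 0.542 0.374] [[0.36, 0.93, 0.0], [0.89, -0.34, 0.3], [0.28, -0.11, -0.95]]
pliers_grip [([2.0, 363.0, 7.0, 10.0], 0.37)]
pliers_jaws [([0.0, 361.0, 3.0, 18.0], 0.55), ([165.0, 279.0, 52.0, 59.0], 0.22)]
stud_mid []
mat []
cup [([240.0, 326.0, 40.0, 4.0], 0.53)]
bin_stand []
```

View pics/scene0.png

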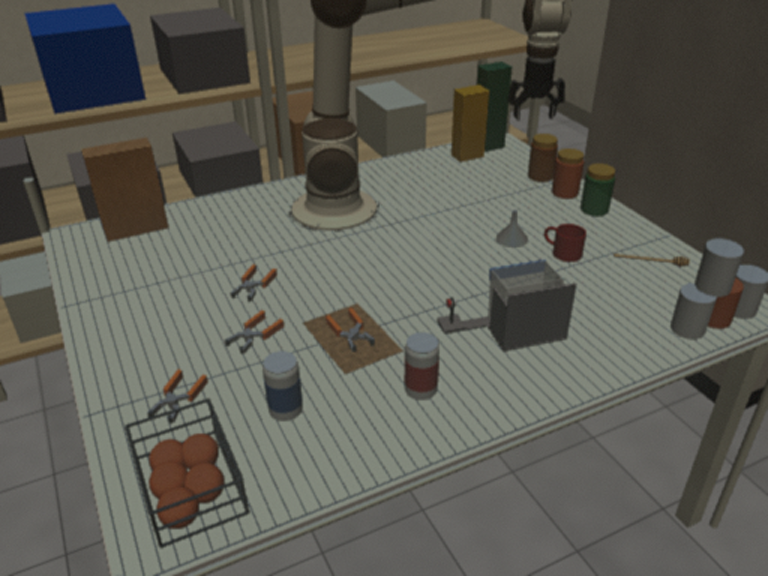

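View pics/top0.png

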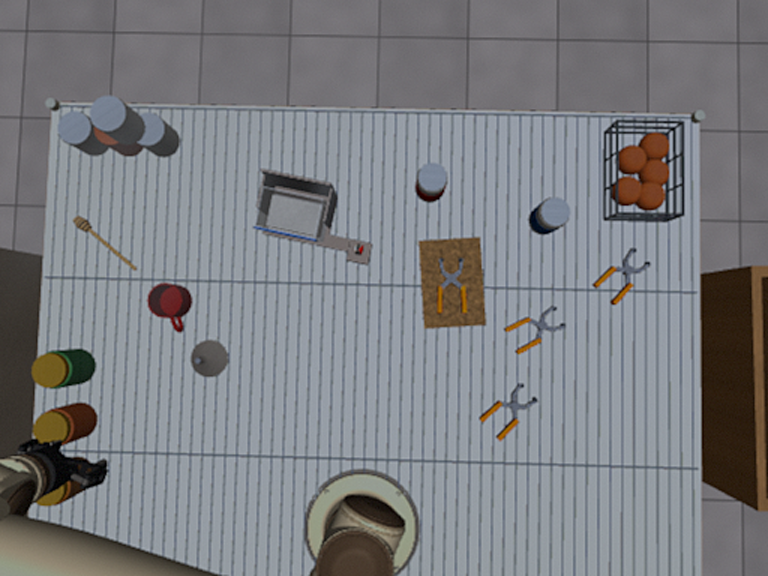

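View pics/wrist0.png

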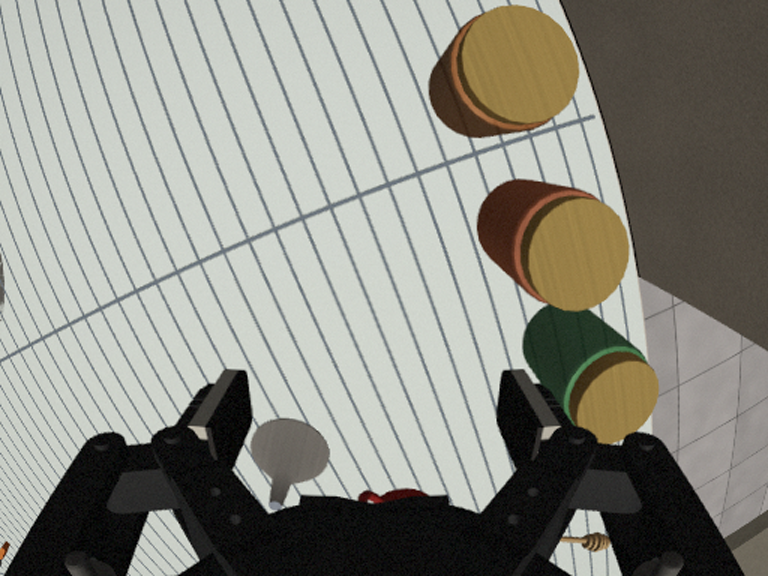

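The pliers on the cork mat are farthest to the left: top view full-size px (452,285). The stud on the stand is at about (358,250), with the bin to its left. I'll compute coarse positions from these.

```bash
python3 - <<'E'
from h import *
p=bot.camera("top"); s=bot.camera("scene")
for n,u,v,z in [("matA",419,241,.003),("matB",480,237,.003),("matC",486,325,.003),("matD",425,328,.003),("hL",440,300,.02),("hR",465,300,.02),("piv",451,278,.02),("jL",443,259,.02),("jR",462,258,.02),("studtop",358,248,.07),("sq1",346,261,.012),("sq2",368,265,.012),("sq3",371,243,.012),("sq4",350,238,.012),("binfrontL",255,228,.146),("binfrontR",320,242,.146),("cana",432,176,.122),("funnel",210,358,0.04)]:
    print(n,np.round(atz(p,u/1.5,v/1.5,z),3))
crop(p,"t1.png",150,90,340,240,4); crop(s,"s1.png",200,170,400,270,4)
E
```

```text
matA [ 0.643 -0.115  0.003]
matB [ 0.656 -0.253  0.003]
matC [ 0.457 -0.269  0.003]
matD [ 0.447 -0.132  0.003]
hL [ 0.51  -0.164  0.02 ]
hR [ 0.511 -0.22   0.02 ]
piv [ 0.56  -0.187  0.02 ]
jL [ 0.602 -0.169  0.02 ]
jR [ 0.605 -0.211  0.02 ]
studtop [0.617 0.019 0.07 ]
sq1 [0.593 0.049 0.012]
sq2 [ 0.585 -0.001  0.012]
sq3 [ 0.635 -0.006  0.012]
sq4 [0.646 0.042 0.012]
binfrontL [0.644 0.227 0.146]
binfrontR [0.618 0.092 0.146]
cana [ 0.766 -0.135  0.122]
funnel [0.37 0.34 0.04]
```

View pics/t1.png

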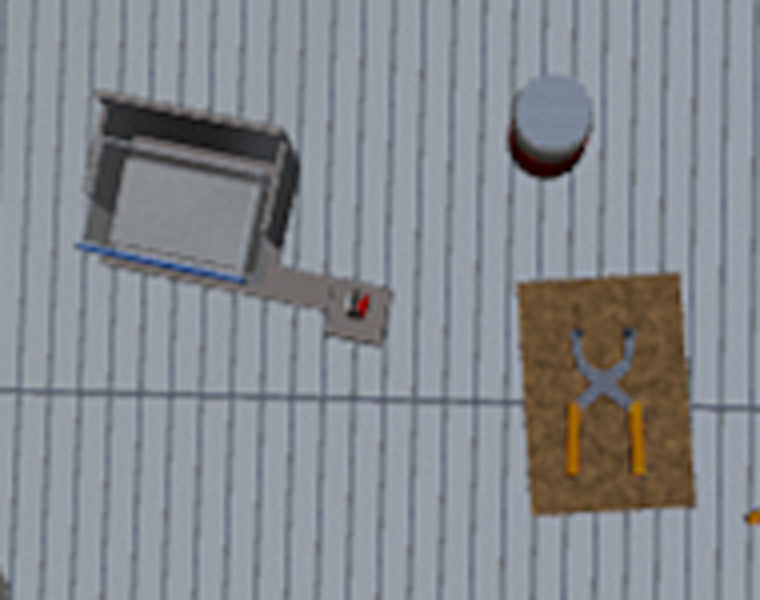

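View pics/s1.png

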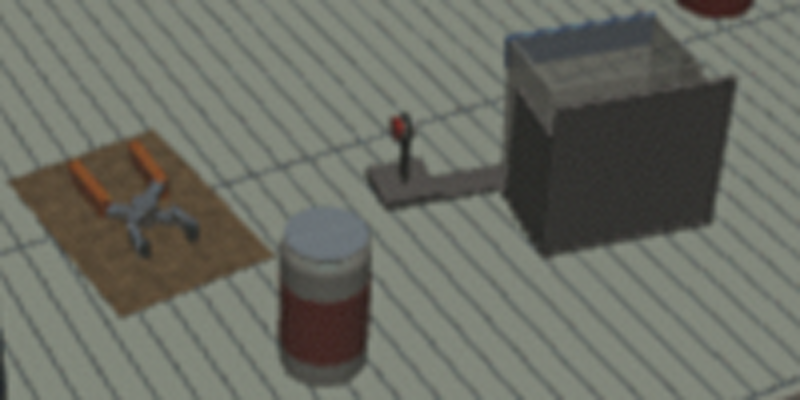

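Request:
servo_tool(
  motion=[
    [[-34,-34,0,0,0,0],[-34,-34,0,0,0,0],[-34,-34,0,0,0,0],[-34,-34,0,0,0,0],[-34,-34,0,0,0,0]],
  ],
)

```text
time: 1.65
ee_pos: [0.2946, 0.2927, 0.2504]
tcp_rot: [180.0, 0.0, 159.1]
wrist_force: [0.7, -0.5, 1.1]
opening: 0.0854
```

```bash
python3 -c "
from h import *
o=bot.get_obs();print(o['q'],o['ee_pos'],o['tcp_rot'])"
```

```text
[ 4.48086536e+01 -1.33291205e+01 -7.13364572e+00  9.61600467e+01
 -3.45023967e-03  6.56749877e+01] [0.29463481 0.29265084 0.25036184] [1.79969138e+02 1.77371838e-02 1.59133660e+02]
```

Request:
servo_tool(
  motion=[
    [[-40,-14,0,0,0,0],[-40,-14,0,0,0,0],[-40,-14,0,0,0,0],[-40,-14,0,0,0,0],[-40,-14,0,0,0,0]],
  ],
)

```text
time: 2.15
ee_pos: [0.4574, 0.1561, 0.2505]
tcp_rot: [180.0, 0.0, 159.1]
wrist_force: [-0.6, 1.2, 1.1]
opening: 0.0856
```

Request:
servo_tool(
  motion=[
    [[-40,-14,0,0,0,0],[-40,-14,0,0,0,0],[-40,-14,0,0,0,0],[-40,-14,0,0,0,0],[-40,-14,0,0,0,0]],
  ],
)

```text
time: 2.65
ee_pos: [0.6193, 0.0194, 0.2503]
tcp_rot: [180.0, 0.0, 159.1]
wrist_force: [0.1, 1.6, 0.5]
opening: 0.0858
```

Request:
servo_tool(
  motion=[
    [[0,0,15,0,0,-0.1],[0,0,20,0,0,-0.08],[0,0,15,0,0,0],[0,0,0,0,0,0],[0,0,0,0,0,0]],
  ],
)

```text
time: 3.15
ee_pos: [0.618, 0.0209, 0.2007]
tcp_rot: [-180.0, -0.0, 169.4]
wrist_force: [-0.6, -0.1, 0.3]
opening: 0.0854
```

```bash
python3 - <<'E'
from h import *
p=bot.camera("wrist"); save(p,"w1.png"); np.save("w1.npy",p,allow_pickle=True)
print(proj(p,[.617,.019,.065],True),p["t"])
u,v=map(int,proj(p,[.617,.019,.065],True))
crop(p,"w1c.png",u-50,v-40,u+50,v+40,8)
o=bot.get_obs();print(o['q'])
E
```

```text
(np.float64(245.75610773054555), np.float64(189.81588844677788)) [-0.13455709 -0.59958465  0.15182391]
[ 1.93816942e+00  1.37681562e+01  1.45938350e+01  9.07679055e+01
 -1.01665191e-04  1.25362811e+01]
```

View pics/w1.png

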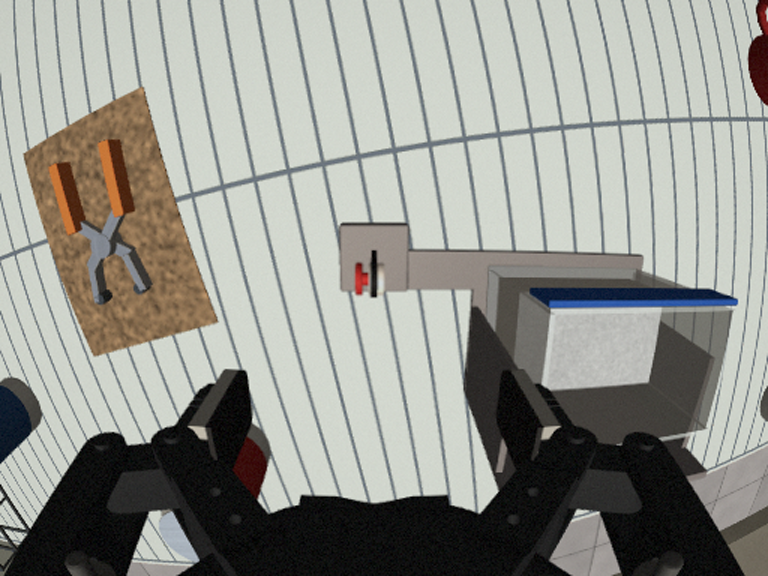

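View pics/w1c.png

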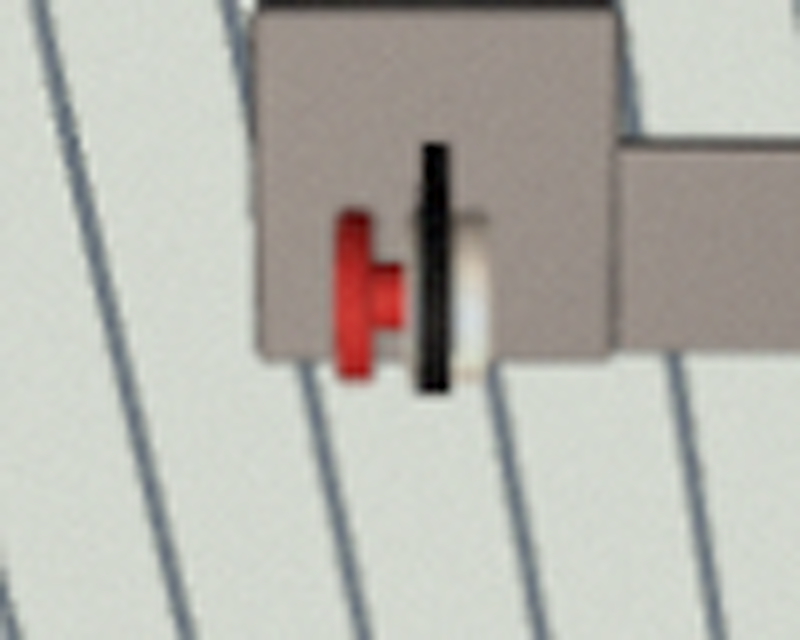

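```bash
cat > fit.py <<'E'
from h import *
from scipy.optimize import least_squares
p=np.load("w1.npy",allow_pickle=True).item()
a=np.linspace(0,2*np.pi,181)
def bb(P):
    q=np.array([proj(p,x,True) for x in P]);return q[:,0].min(),q[:,0].max(),q[:,1].min(),q[:,1].max()
def model(v):
    x,y,psi,wb=v;c,s=np.cos(psi),np.sin(psi)
    W=lambda L:np.array([[x+c*l[0]-s*l[1],y+s*l[0]+c*l[1],l[2]] for l in L])
    disc=lambda r,yy:[[r*np.cos(t),yy,.065+r*np.sin(t)] for t in a]
    red=bb(W(disc(.01,-.011))); wh=bb(W(disc(.01,wb))); bl=bb(W(disc(.0115,-.002)+disc(.0115,.002)))
    sq=W([[-.025,-.025,.012],[-.025,.025,.012],[.025,-.025,.012],[.025,.025,.012]])
    s4=[proj(p,q,True) for q in sq]
    return red,wh,bl,s4
O=(195,149)
g=lambda u,v:(O[0]+u/8,O[1]+v/8)
def res(v):
    red,wh,bl,s4=model(v)
    r=[red[0]-g(334,0)[0],red[2]-g(0,210)[1],red[3]-g(0,380)[1],wh[1]-g(490,0)[0],wh[2]-g(0,210)[1],wh[3]-g(0,380)[1],bl[0]-g(417,0)[0],bl[1]-g(451,0)[0],bl[3]-g(0,392)[1]]
    for q,m in zip(s4,[(256,12),(616,8),(262,357),(612,357)]):
        r+= [q[0]-g(*m)[0],q[1]-g(*m)[1]]
    return r
f=least_squares(res,[.617,.019,-.18,.006])
print(f.x[:2],np.degrees(f.x[2]),f.x[3]);print(np.round(f.fun,2))
E
python3 fit.py
```

```text
[0.61377331 0.02305561] -10.282731459954334 0.005890629688956357
[ 0.17 -0.53  0.25 -0.   -0.62  0.17  0.06  0.45  0.36 -1.27 -0.76  0.79
 -0.47 -0.94  1.03  0.59  0.83]
```

The close wrist view gives the stud at (0.614, 0.023), yaw −10.3°, with the back's outer face about 5.9 mm out. Next I'll go over the pliers.

Request:
servo_tool(
  motion=[
    [[13.5,-45.5,0,0,0,0],[13.5,-45.5,0,0,0,0],[13.5,-45.5,0,0,0,0],[13.5,-45.5,0,0,0,0],[13.5,-45.5,0,0,0,0]],
  ],
)

```text
time: 3.7
ee_pos: [0.5093, -0.1918, 0.202]
tcp_rot: [-180.0, 0.1, 169.4]
wrist_force: [1.0, -0.9, 0.8]
opening: 0.0855
```

Request:
servo_tool(
  motion=[
    [[0,0,20,0,0,-0.1],[0,0,20,0,0,-0.085],[0,0,10,0,0,0],[0,0,0,0,0,0],[0,0,0,0,0,0]],
  ],
)

```text
time: 4.2
ee_pos: [0.5104, -0.1901, 0.1514]
tcp_rot: [-180.0, 0.1, 179.9]
wrist_force: [-0.5, 0.6, 0.6]
opening: 0.0855
```

```bash
python3 - <<'E'
from h import *
p=bot.camera("wrist"); save(p,"w2.png"); np.save("w2.npy",p,allow_pickle=True)
o=bot.get_obs();print(o['q'],o['ee_pos'],o['tcp_rot'],o['wrist_force'])
for l in ["pliers_grip","mat"]:print(bot.look_for(p,l))
E
```

```text
[-2.04301767e+01  3.33613387e+00 -2.57422431e+00  8.40028591e+01
 -1.80538320e-03 -2.03945742e+01] [ 0.51055452 -0.19018862  0.15157457] [-1.79968065e+02  8.07135867e-02  1.79964419e+02] [ 0.25392571 -0.43667409  0.21005377]
[{'rect': [2.2, 215.5, 5.1, 19.9], 'confidence': 0.68}, {'rect': [21.3, 70.8, 106.8, 113.9], 'confidence': 0.62}, {'rect': [211.6, 151.8, 75.9, 132.1], 'confidence': 0.6}, {'rect': [82.8, 0.0, 19.2, 13.6], 'confidence': 0.53}]
[{'rect': [167.3, 116.7, 153.2, 193.3], 'confidence': 0.59}]
```

View pics/w2.png

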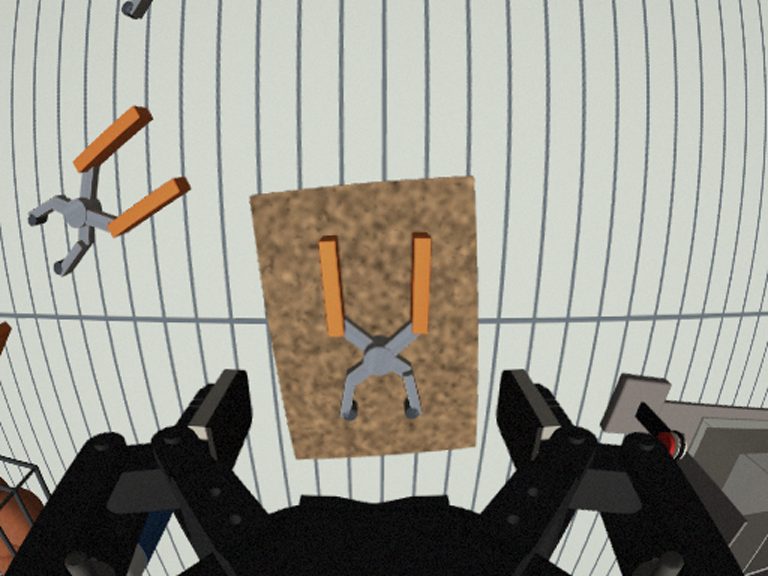

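```bash
python3 - <<'E'
from h import *
p=np.load("w2.npy",allow_pickle=True).item()
crop(p,"w2c.png",205,150,305,285,6)
E
```

```text
(no output)
```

View pics/w2c.png

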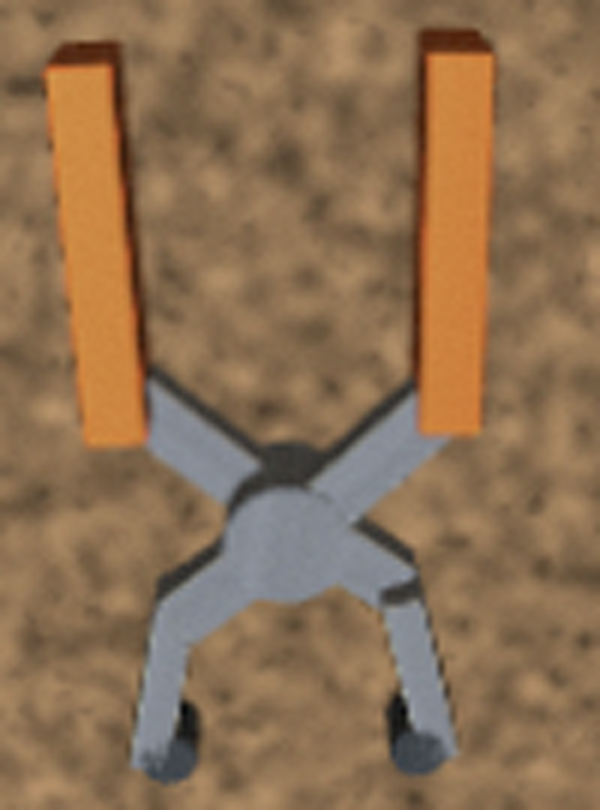

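```bash
python3 - <<'E'
from h import *
p=np.load("w2.npy",allow_pickle=True).item()
c=lambda u,v,z=.023:atz(p,205+u/6,150+v/6,z,True)
L=[c(47,66),c(113,64),c(84,446),c(146,442)]; R=[c(425,53),c(493,53),c(418,434),c(482,434)]
piv=c(288,535,.019)
for n,a in (("L",L),("R",R)):
    a=np.array(a);print(n,np.round(a[:,:2],4).tolist(), "yaw",np.degrees(np.arctan2(*((a[2]+a[3]-a[0]-a[1])[[1,0]]))))
ctr=(np.mean(L,axis=0)+np.mean(R,axis=0))/2
n1,n2=c(170,755,.02),c(418,752,.02)
print("ctr",ctr,"piv",piv,"nubs",n1,n2, "yaw ctr-nub",np.degrees(np.arctan2(*((n1+n2)/2-ctr)[[1,0]])))
q=(ctr-piv);print(np.hypot(q[0],q[1]))
m=[atz(p,u/1.5,v/1.5,.003,True) for u,v in [(250,196),(474,177),(476,445),(297,459)]]
print(np.round(m,3).tolist(),np.mean(m,axis=0))
E
```

```text
L [[0.4818, -0.2205], [0.4816, -0.2109], [0.5412, -0.2169], [0.5405, -0.2073]] yaw 3.496965360391206
R [[0.48, -0.166], [0.4799, -0.1561], [0.5392, -0.1655], [0.5393, -0.1556]] yaw 0.4950628505006493
ctr [ 0.51043738 -0.18735447  0.023     ] piv [ 0.55831748 -0.1853321   0.019     ] nubs [ 0.59965585 -0.20504342  0.02      ] [ 0.59920798 -0.16310477  0.02      ] yaw ctr-nub 2.1109877400764097
0.04792278759446534
[[0.456, -0.266, 0.003], [0.445, -0.127, 0.003], [0.642, -0.11, 0.003], [0.655, -0.249, 0.003]] [ 0.54923635 -0.1881417   0.003     ]
```

Request:
servo_tool(
  motion=[
    [[-2,3,30,0,0,-0.037],[0,0,40,0,0,0],[0,0,35,0,0,0],[0,0,15,0,0,0],[0,0,0,0,0,0]],
  ],
)

```text
time: 4.85
ee_pos: [0.5111, -0.1869, 0.0289]
tcp_rot: [179.9, -0.2, -177.9]
wrist_force: [0.3, -1.0, 0.2]
opening: 0.0851
```

```bash
python3 - <<'E'
from h import *
p=bot.camera("wrist"); save(p,"w3.png")
s=bot.camera("scene"); crop(s,"s3.png",180,150,310,260,6)
o=bot.get_obs();print(o['ee_pos'],o['tcp_rot'],o['wrist_force'],o['opening'])
E
```

```text
[ 0.51279582 -0.18760947  0.03195528] [-1.79963444e+02  9.05820234e-02 -1.77870889e+02] [ 1.32119369 -0.65881793  0.98534558] 0.08544612990735644
```

View pics/w3.png

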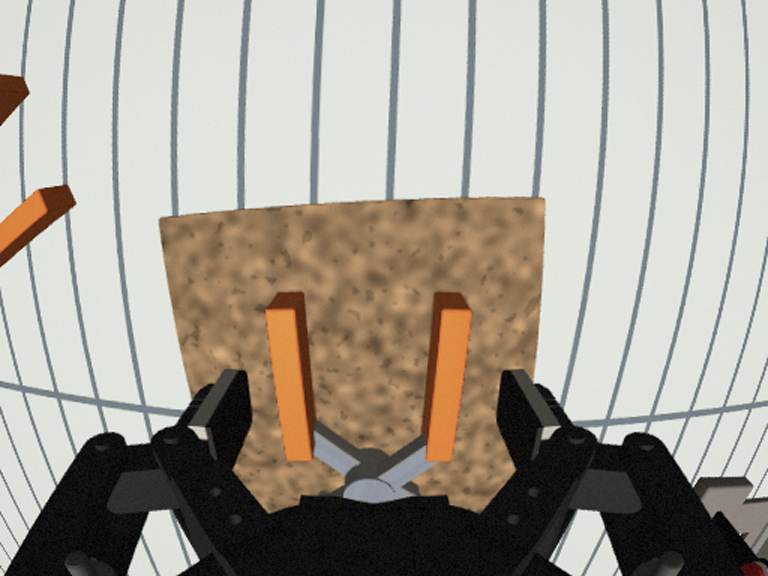

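View pics/s3.png

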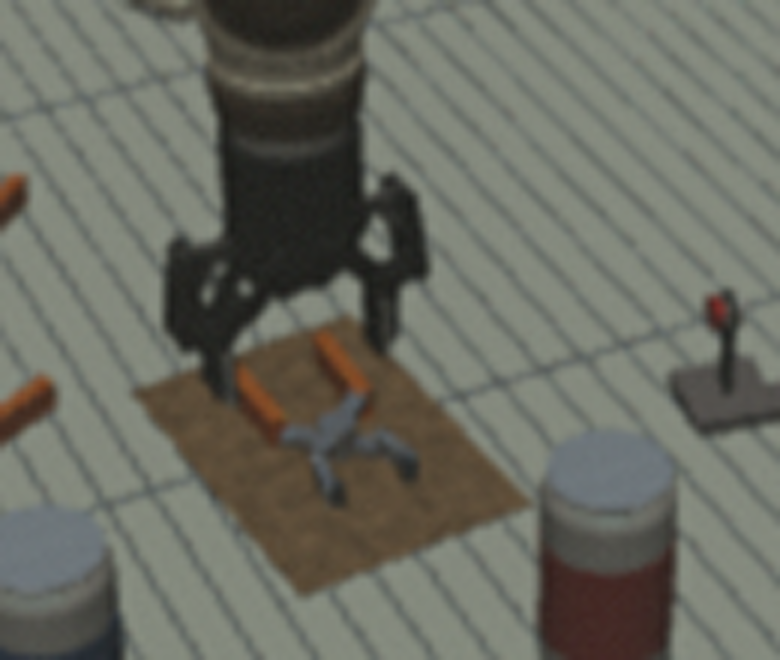

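Request:
servo_tool(
  motion=[
    [[0,0,6,0,0,0],[0,0,0,0,0,0],[0,0,0,0,0,0],[0,0,0,0,0,0],[0,0,0,0,0,0]],
  ],
  gripper=60,
  newtons=20,
)

```text
time: 5.45
ee_pos: [0.5128, -0.1878, 0.026]
tcp_rot: [-179.9, 0.1, -177.9]
wrist_force: [-0.7, 0.7, 5.6]
opening: 0.0603
```

Request:
servo_tool(
  motion=[
    [[0,0,0,0,0,0],[0,0,0,0,0,0],[0,0,0,0,0,0]],
  ],
)

```text
time: 5.75
ee_pos: [0.5128, -0.1878, 0.026]
tcp_rot: [-179.9, 0.1, -177.9]
wrist_force: [-1.6, 0.3, 5.4]
opening: 0.0605
```

```bash
python3 - <<'E'
from h import *
p=bot.camera("wrist"); save(p,"w4.png")
s=bot.camera("scene"); crop(s,"s4.png",180,150,310,260,6)
o=bot.get_obs();print(o['ee_pos'],o['tcp_rot'],o['wrist_force'],o['opening'])
E
```

```text
[ 0.51282047 -0.18777127  0.02607419] [-1.79940329e+02  1.36160382e-01 -1.77880832e+02] [-1.05963184 -0.53056994  5.82635677] 0.06004471596674145
```

View pics/w4.png

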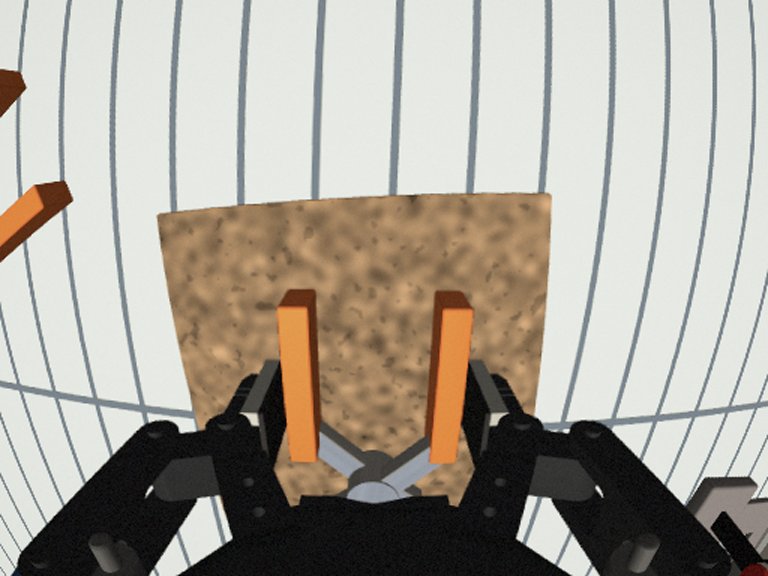

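Request:
servo_tool(
  motion=[
    [[0,0,-10,0,0,0],[0,0,-25,0,0,0],[0,0,-25,0,0,0],[0,0,-20,0,0,0],[0,0,0,0,0,0]],
  ],
)

```text
time: 6.35
ee_pos: [0.5135, -0.1879, 0.1081]
tcp_rot: [-179.9, 0.3, -177.9]
wrist_force: [1.2, -0.2, -1.8]
opening: 0.0601
```

Request:
servo_tool(
  motion=[
    [[0,0,-10,0,0,0],[0,0,0,0,0,0],[0,0,0,0,0,0]],
  ],
)

```text
time: 6.65
ee_pos: [0.5117, -0.1873, 0.1137]
tcp_rot: [180.0, -0.0, -177.9]
wrist_force: [-0.1, 0.8, -1.5]
opening: 0.06
```

```bash
python3 - <<'E'
from h import *
p=bot.camera("wrist"); save(p,"w5.png")
s=bot.camera("scene"); crop(s,"s5.png",180,130,310,240,6)
F=[]
for i in range(6):
    F.append(bot.get_obs()['wrist_force']); bot.camera("top")
print(np.round(F,2))
o=bot.get_obs();print(o['ee_pos'],o['tcp_rot'],o['opening'],o['time'])
E
```

```text
[[ 0.14 -0.61 -1.11]
 [ 0.09 -0.21 -1.5 ]
 [-0.19  0.27 -1.8 ]
 [ 0.96 -0.81 -2.78]
 [ 0.75  0.33 -1.  ]
 [ 0.19 -0.64 -1.86]]
[ 0.51187227 -0.1873602   0.11404682] [ 1.79994571e+02 -1.94367383e-02 -1.77870430e+02] 0.060244510432092585 7.05
```

View pics/w5.png

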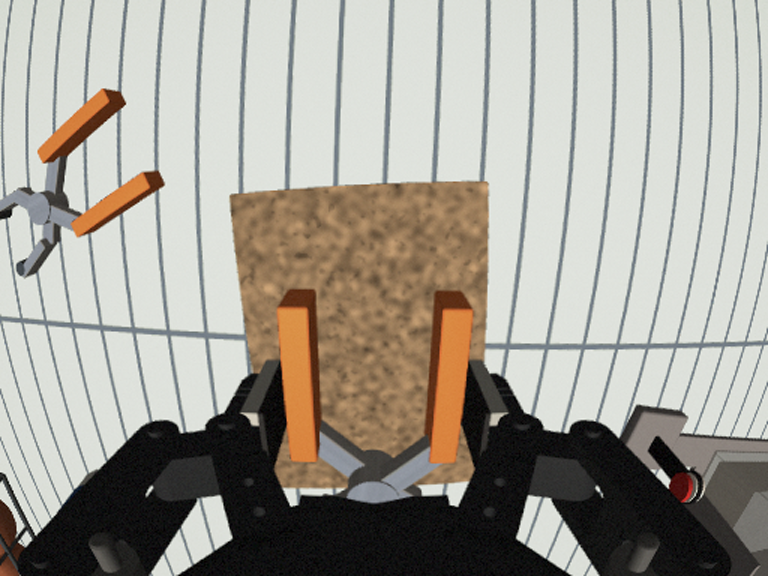

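View pics/s5.png

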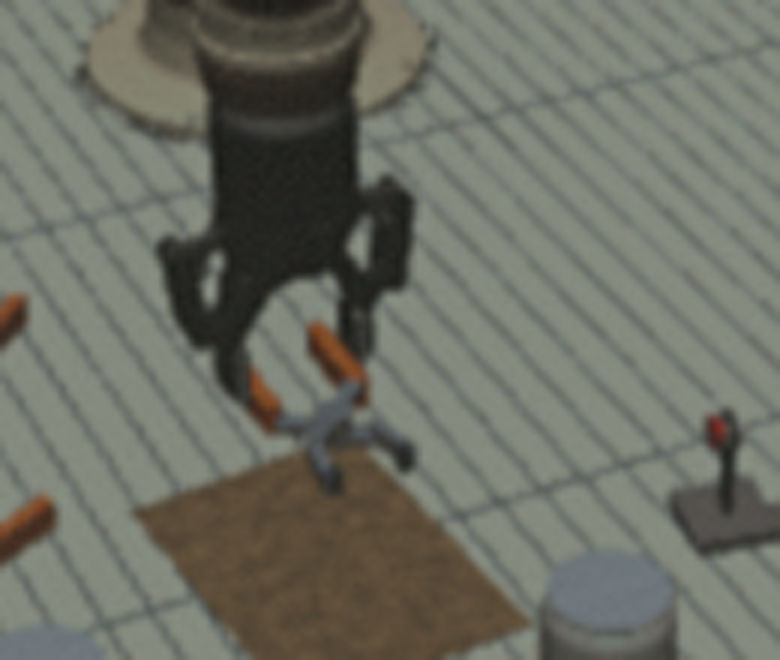

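```bash
python3 - <<'E'
from h import *
p=bot.camera("wrist"); crop(p,"w5c.png",170,180,330,340,5); np.save("w5.npy",p,allow_pickle=True)
E
```

View pics/w5c.png

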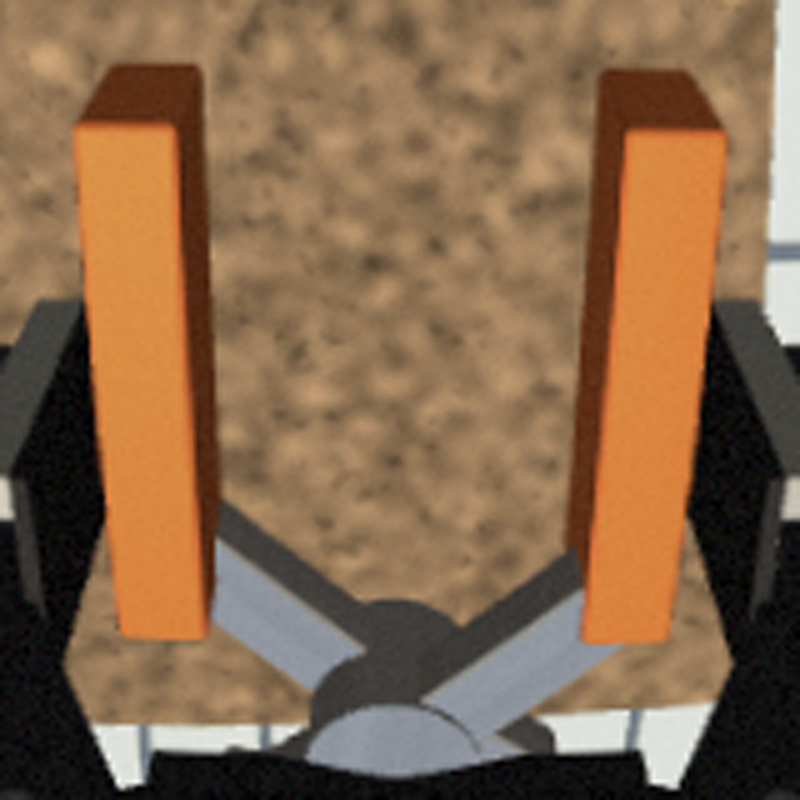

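```bash
python3 - <<'E'
from h import *
from scipy.spatial.transform import Rotation as Ro
p=np.load("w5.npy",allow_pickle=True).item()
o=bot.get_obs();R=Ro.from_euler('xyz',o['tcp_rot'],degrees=True).as_matrix();T=o['ee_pos']
z=T[2]-.003
def c(u,v): return R.T@(atz(p,170+u/5,180+v/5,z,True)-T)
L=np.array([c(76,124),c(176,126),c(120,639),c(207,637)]);Q=np.array([c(626,130),c(726,130),c(582,643),c(669,642)])
print(np.round(L*1000,1));print(np.round(Q*1000,1))
for a in (L,Q):
    d=a[2:].mean(0)-a[:2].mean(0);print("yaw in tool",np.degrees(np.arctan2(d[1],-d[0])),np.linalg.norm(d))
print("ctr",(L.mean(0)+Q.mean(0))/2*1000)
E
```

```text
[[ 32.5 -28.4   3. ]
 [ 32.4 -19.1   3. ]
 [-27.3 -29.    3. ]
 [-26.5 -19.4   3. ]]
[[ 32.   22.1   3. ]
 [ 32.   31.5   3. ]
 [-27.4  21.3   3. ]
 [-27.7  31.    3. ]]
yaw in tool -0.4341558512876514 0.059349466863298894
yaw in tool -0.6082032842243259 0.059527513665854785
ctr [2.50351488 1.23998957 3.00049504]
```

Request:
servo_tool(
  motion=[
    [[30,0,0,0,0,0],[21,30,0,0,0,0.05],[0,40,0,0,0,0.06],[0,40,0,0,0,0.06],[0,0,0,0,0,0.047]],
  ],
)

```text
time: 7.6
ee_pos: [0.4633, -0.0761, 0.1146]
tcp_rot: [179.9, 0.0, 169.8]
wrist_force: [-0.4, -0.4, -2.1]
opening: 0.0602
```

```bash
cat > rel.py <<'E'
from h import *
import sys
from scipy.spatial.transform import Rotation as Ro
def to(target,yaw=169.7):
    o=bot.get_obs();R=Ro.from_euler('xyz',o['tcp_rot'],degrees=True).as_matrix();T=o['ee_pos']
    d=R.T@(np.array(target)-T)*1000
    Rt=Ro.from_euler('xyz',[180,0,yaw],degrees=True).as_matrix()
    print("shift",np.round(d,1),"rotvec",np.round(Ro.from_matrix(R.T@Rt).as_rotvec(),4),"pos",np.round(T,4),o['tcp_rot'],"t",o['time'],"open",o['opening'])
if __name__=="__main__": to([float(x) for x in sys.argv[1:4]],*[float(x) for x in sys.argv[4:5]])
E
python3 rel.py .4522 .0486 .114
```

```text
shift [ 33.  120.7   0.7] rotvec [0.0011 0.0005 0.001 ] pos [ 0.4633 -0.0761  0.1146] [1.79937431e+02 2.84872889e-02 1.69757421e+02] t 7.6 open 0.06019903833524342
```

Request:
servo_tool(
  motion=[
    [[11,40,0,0,0,0],[11,40,10,0,0,0],[11,40,10,0,0,0],[0,0,14,0,0,0],[0,0,0,0,0,0]],
  ],
)

```text
time: 8.1
ee_pos: [0.4512, 0.0452, 0.0787]
tcp_rot: [-179.9, -0.1, 169.8]
wrist_force: [0.2, -0.4, -1.7]
opening: 0.0606
```

```bash
python3 rel.py .4522 .0486 .080; python3 - <<'E'
from h import *
s=bot.camera("scene"); crop(s,"s6.png",230,150,350,240,6)
s=bot.camera("top"); crop(s,"t6.png",190,130,300,220,7)
p=bot.camera("wrist");save(p,"w6.png")
E
```

```text
shift [-0.4  3.5 -1.3] rotvec [-0.0009 -0.0024  0.0024] pos [0.4512 0.0452 0.0787] [-1.79949478e+02 -1.35407795e-01  1.69834676e+02] t 8.1 open 0.06055776032642671
```

View pics/s6.png

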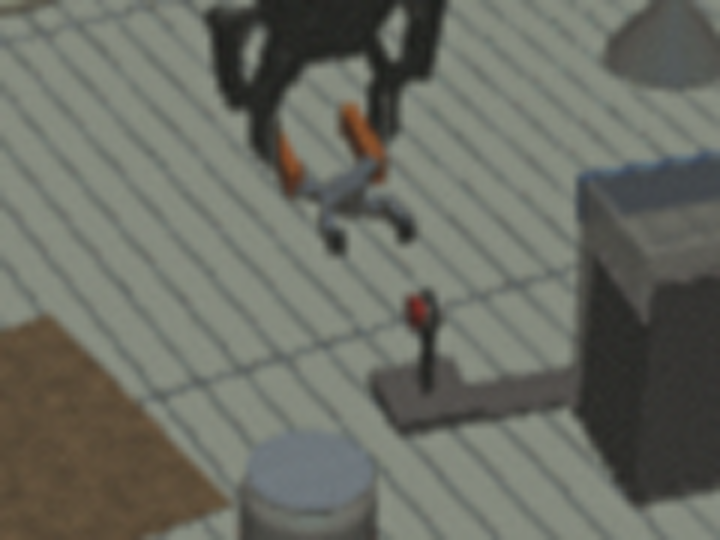

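View pics/t6.png

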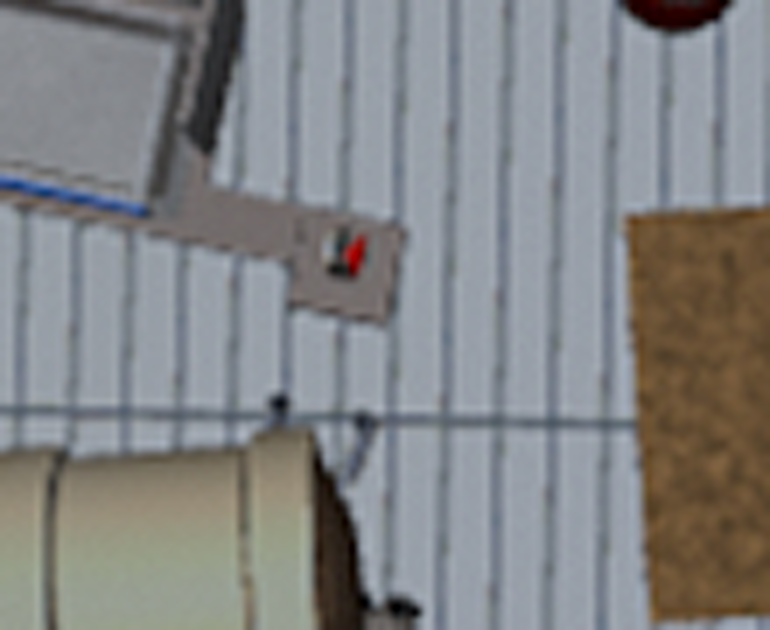

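View pics/w6.png

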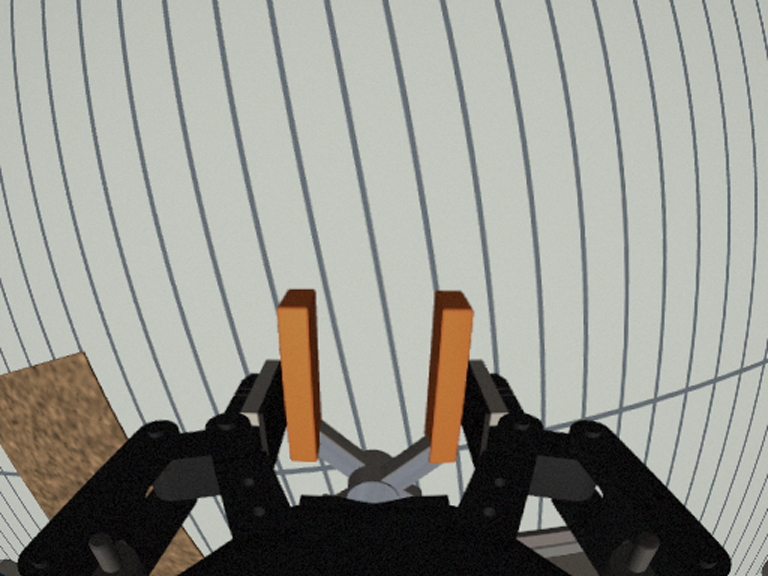

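```bash
python3 - <<'E'
from h import *
p=bot.camera("top"); p0=p
c=lambda u,v,z:atz(p,190+u/7,130+v/7,z)
a,b=c(278,402,.073),c(366,420,.073)
m=(a+b)/2
e=np.array([.9839,-.1785]);n=np.array([.1785,.9839])
print(a,b,m,np.hypot(*(a-b)[:2]))
st=c(345,258,.074); print("tongue head",st)
d=(m-st)[:2]; print("along",d@e,"lateral",d@n)
# predicted nub mid from TCP
T=np.array([.4512,.0452]); print("pred",T+.0925*e, "stud est", [.6136,.0219])
E
```

```text
[0.54374575 0.04596288 0.073     ] [0.53636842 0.00505931 0.073     ] [0.54005708 0.02551109 0.073     ] 0.041563527251848045
tongue head [0.61118414 0.0167285  0.074     ]
along -0.07154960780735904 lateral -0.004054984651639074
pred [0.54221075 0.02868875] stud est [0.6136, 0.0219]
```

Request:
servo_tool(
  motion=[
    [[0,2.7,-1.3,0,0,0.002],[-20,0,0,0,0,0],[-15,0,0,0,0,0],[0,0,0,0,0,0]],
  ],
)

```text
time: 8.7
ee_pos: [0.4887, 0.0402, 0.082]
tcp_rot: [180.0, 0.1, 169.5]
wrist_force: [-0.5, 0.5, -1.5]
opening: 0.0601
```

```bash
python3 - <<'E'
from h import *
F=[bot.get_obs()['wrist_force']]
for i in range(9):
    s=bot.camera(["scene","top"][i%2]); F.append(bot.get_obs()['wrist_force'])
    if i==0: crop(s,"s7.png",260,170,340,230,10)
    if i==1: crop(s,"t7.png",200,140,280,200,10)
F=np.array(F);print(F.mean(0),F.std(0)); o=bot.get_obs();print(o['ee_pos'],o['tcp_rot'],o['time'])
E
```

```text
[-0.25874741 -0.14044799 -1.61586362] [0.49254473 0.50264651 0.37717194]
[0.48695672 0.04098014 0.08171879] [1.79996278e+02 9.44516900e-03 1.69592547e+02] 9.15
```

View pics/t7.png

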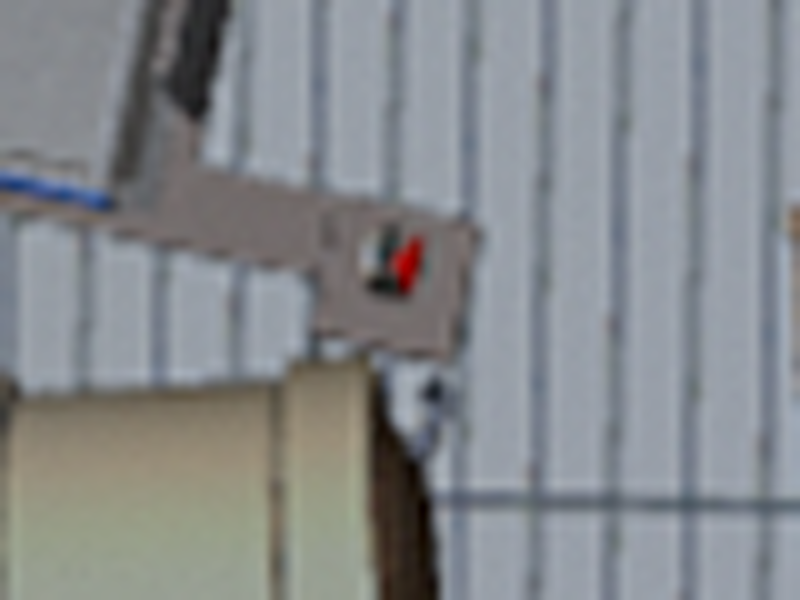

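View pics/s7.png

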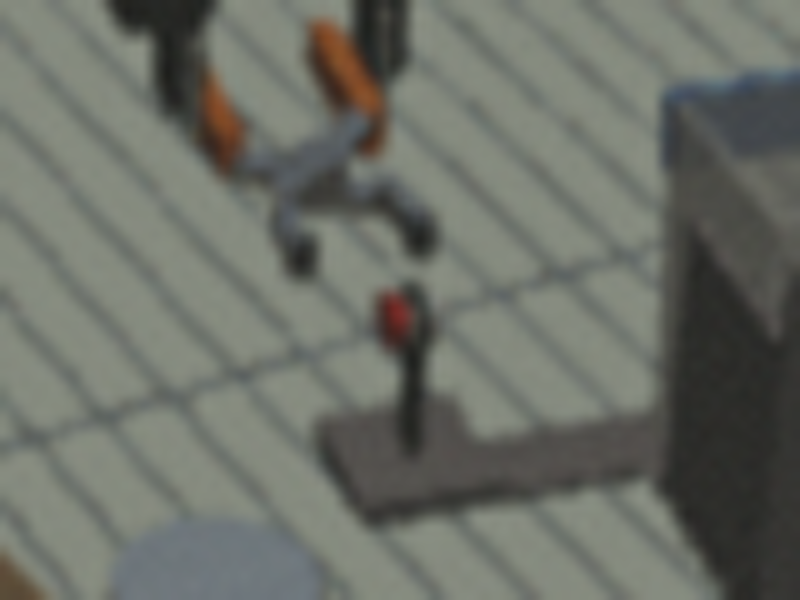

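Request:
servo_tool(
  motion=[
    [[-12,0,0.5,0,0,0],[-12,0.5,0.5,0,0,0],[-10,0,0,0,0,0],[0,0,0,0,0,0]],
  ],
)

```text
time: 9.55
ee_pos: [0.5221, 0.035, 0.0803]
tcp_rot: [-180.0, -0.0, 169.6]
wrist_force: [-0.7, 0.0, -1.5]
opening: 0.0604
```

```bash
cat > ff.py <<'E'
from h import *
import sys
k=int(sys.argv[1]); tag=sys.argv[2] if len(sys.argv)>2 else None
e=np.array([.9839,-.1785]);n=np.array([.1785,.9839])
F=[bot.get_obs()['wrist_force']];O=[];P=[]
for i in range(k):
    s=bot.camera(["scene","top"][i%2]); o=bot.get_obs(); F.append(o['wrist_force']);O.append(o['opening']);P.append(o['ee_pos'])
    if tag and i==0: crop(s,"s%s.png"%tag,270,170,330,215,12)
F=np.array(F)-[-.26,-.14,-1.62];m=F.mean(0);P=np.mean(P,0)
d=P[:2]-[.6136,.0219]
print("Fn %.2f Fe %.2f Fz %.2f (+-%.2f)"%(m[:2]@n,m[:2]@e,m[2],.5/np.sqrt(k+1)),"open %.2f"%(np.mean(O)*1e3),"along %.2f lat %.2f z %.2f"%(d@e*1e3,d@n*1e3,P[2]*1e3),"yaw",np.round(o['tcp_rot'],2),"t",o['time'])
E
python3 ff.py 6 8
```

```text
Fn 0.19 Fe 0.22 Fz -0.09 (+-0.19) open 60.26 along -93.81 lat -3.51 z 80.35 yaw [-1.8000e+02 -1.0000e-02  1.6959e+02] t 9.85
```

View pics/s8.png

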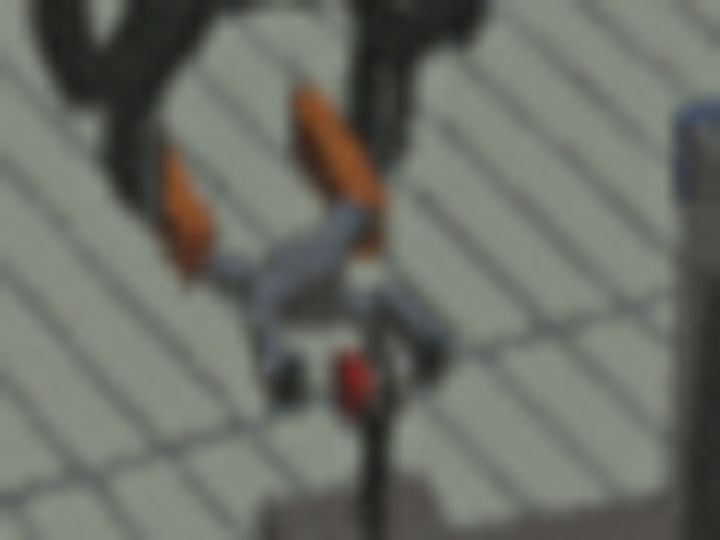

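Request:
servo_tool(
  motion=[
    [[0,1,0,0,0,0],[0,0,0,0,0,0],[0,0,0,0,0,0]],
  ],
  gripper=53,
)

```text
time: 10.15
ee_pos: [0.5208, 0.0363, 0.0807]
tcp_rot: [180.0, 0.0, 169.6]
wrist_force: [0.1, -0.2, -1.3]
opening: 0.0534
```

```bash
python3 ff.py 6 9
```

```text
Fn 0.12 Fe 0.37 Fz -0.01 (+-0.19) open 53.34 along -93.78 lat -2.45 z 80.62 yaw [-180.     -0.    169.58] t 10.45
```

View pics/s9.png

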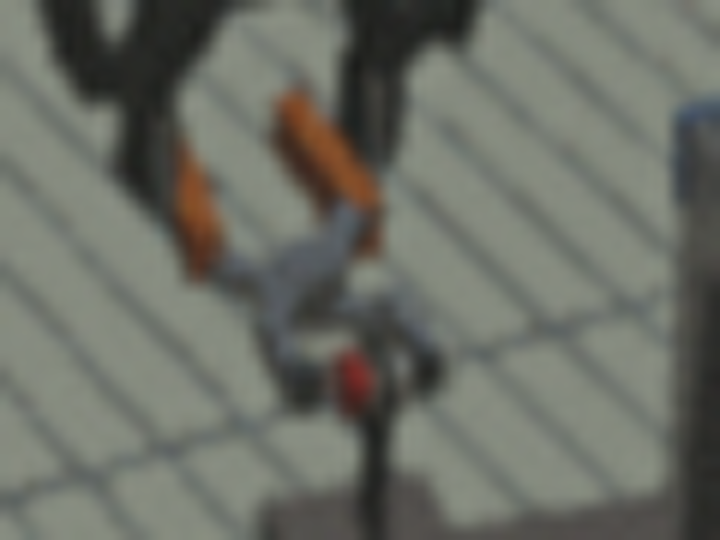

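Request:
servo_tool(
  motion=[
    [[0,0,0,0,0,0],[0,0,0,0,0,0],[0,0,0,0,0,0]],
  ],
  gripper=50,
)

```text
time: 10.75
ee_pos: [0.5209, 0.0362, 0.0806]
tcp_rot: [180.0, -0.0, 169.6]
wrist_force: [0.6, 0.3, -1.4]
opening: 0.0505
```

```bash
python3 ff.py 8 10
```

```text
Fn 0.06 Fe 0.36 Fz -0.04 (+-0.17) open 50.31 along -93.76 lat -2.46 z 80.58 yaw [-180.      0.    169.58] t 11.15
```

View pics/s10.png

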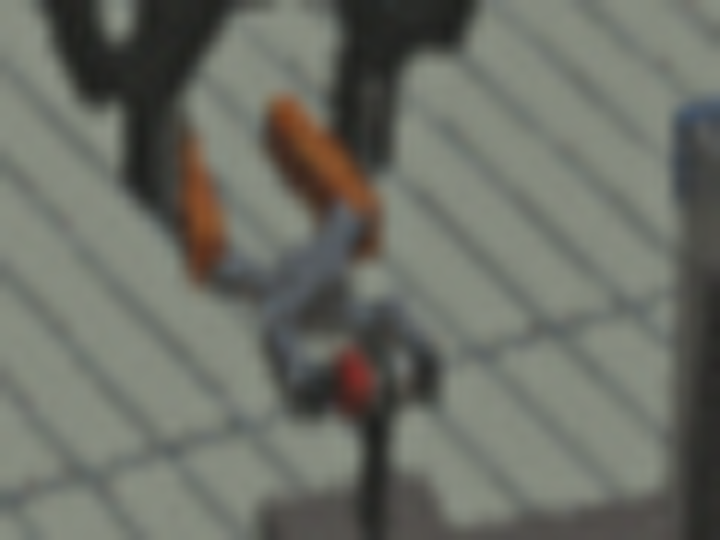

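Request:
servo_tool(
  motion=[
    [[0,0,0,0,0,0],[0,0,0,0,0,0]],
  ],
  gripper=49,
)

```text
time: 11.35
ee_pos: [0.5209, 0.0362, 0.0806]
tcp_rot: [180.0, 0.0, 169.6]
wrist_force: [-0.4, -0.8, -0.7]
opening: 0.0492
```

```bash
python3 ff.py 8
```

```text
Fn 0.02 Fe 0.37 Fz 0.27 (+-0.17) open 49.37 along -93.76 lat -2.45 z 80.58 yaw [-180.      0.    169.59] t 11.75
```

Request:
servo_tool(
  motion=[
    [[0,0,0,0,0,0],[0,0,0,0,0,0]],
  ],
  gripper=48,
)

```text
time: 11.95
ee_pos: [0.5209, 0.0363, 0.0806]
tcp_rot: [180.0, -0.0, 169.6]
wrist_force: [-0.4, -0.0, -0.0]
opening: 0.0483
```

```bash
python3 ff.py 8 11
```

```text
Fn 1.03 Fe -0.28 Fz 0.33 (+-0.17) open 48.42 along -93.80 lat -2.40 z 80.57 yaw [-180.     -0.    169.59] t 12.35
```

View pics/s11.png

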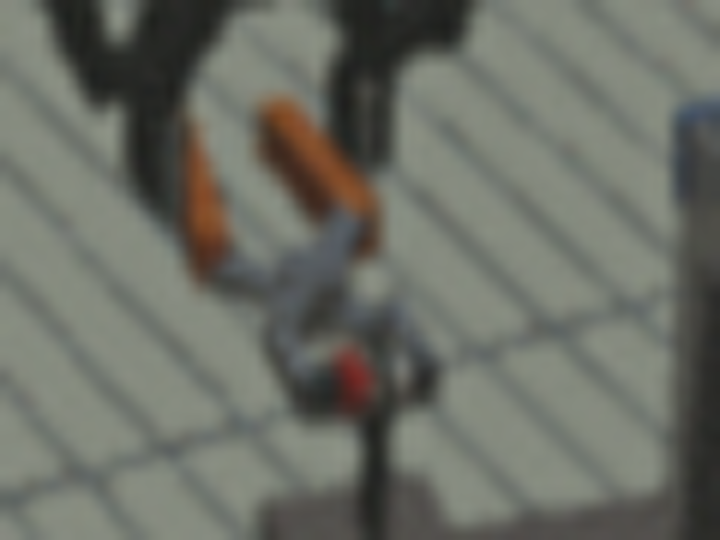

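Request:
servo_tool(
  motion=[
    [[0,0.4,0,0,0,0],[0,0,0,0,0,0]],
  ],
)

```text
time: 12.55
ee_pos: [0.521, 0.0366, 0.0806]
tcp_rot: [-180.0, 0.0, 169.6]
wrist_force: [-0.1, -0.4, -2.0]
opening: 0.0485
```

```bash
python3 ff.py 10
```

```text
Fn 0.29 Fe 0.32 Fz 0.05 (+-0.15) open 48.28 along -93.71 lat -2.09 z 80.60 yaw [-180.      0.    169.58] t 13.05
```

Request:
servo_tool(
  motion=[
    [[0,0.5,0,0,0,0],[0,0,0,0,0,0]],
  ],
  gripper=47,
)

```text
time: 13.25
ee_pos: [0.5211, 0.0371, 0.0806]
tcp_rot: [-180.0, -0.0, 169.6]
wrist_force: [0.1, -0.2, -2.3]
opening: 0.0474
```

```bash
python3 ff.py 8 12
```

```text
Fn 0.43 Fe 0.21 Fz -0.07 (+-0.17) open 47.41 along -93.76 lat -1.55 z 80.58 yaw [180.     0.   169.59] t 13.65
```

View pics/s12.png

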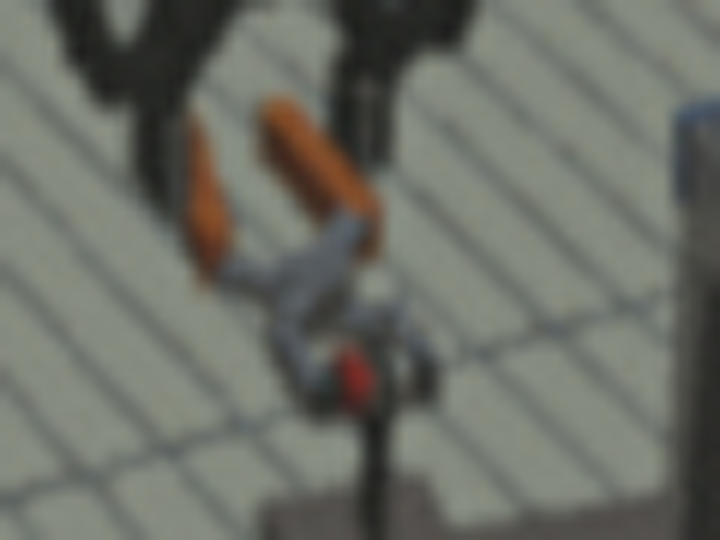

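Request:
servo_tool(
  motion=[
    [[0,0.55,0,0,0,0],[0,0,0,0,0,0]],
  ],
  gripper=46,
)

```text
time: 13.85
ee_pos: [0.5212, 0.0376, 0.0806]
tcp_rot: [-180.0, -0.0, 169.6]
wrist_force: [-0.0, -0.5, 0.0]
opening: 0.0475
```

```bash
python3 ff.py 8 13
```

```text
Fn -0.13 Fe 0.51 Fz -0.14 (+-0.17) open 47.41 along -93.75 lat -1.04 z 80.57 yaw [-180.      0.    169.58] t 14.25
```

View pics/s13.png

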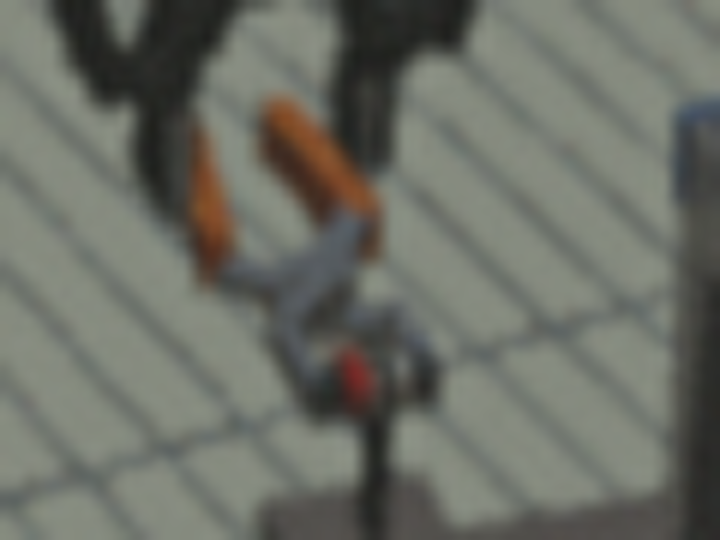

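Request:
servo_tool(
  motion=[
    [[0,0,0,0,0,0],[0,0,0,0,0,0]],
  ],
  gripper=46.5,
  newtons=23,
)

```text
time: 14.45
ee_pos: [0.5211, 0.0376, 0.0805]
tcp_rot: [-180.0, -0.0, 169.6]
wrist_force: [-0.7, -1.2, -0.7]
opening: 0.0469
```

```bash
python3 ff.py 8
```

```text
Fn -0.51 Fe -0.42 Fz 0.04 (+-0.17) open 46.97 along -93.81 lat -1.02 z 80.56 yaw [-1.8000e+02 -1.0000e-02  1.6959e+02] t 14.85
```

Request:
servo_tool(
  motion=[
    [[0,-0.3,0,0,0,0],[0,0,0,0,0,0]],
  ],
  gripper=46,
)

```text
time: 15.05
ee_pos: [0.521, 0.0374, 0.0805]
tcp_rot: [180.0, -0.0, 169.6]
wrist_force: [-0.3, -0.2, -1.3]
opening: 0.0466
```

```bash
python3 ff.py 8
```

```text
Fn 0.39 Fe -0.68 Fz -0.06 (+-0.17) open 46.62 along -93.80 lat -1.26 z 80.57 yaw [180.    -0.   169.59] t 15.45
```

Request:
servo_tool(
  motion=[
    [[0,0.2,0,0,0,0],[0,0,0,0,0,0]],
  ],
  gripper=45.7,
  newtons=26,
)

```text
time: 15.65
ee_pos: [0.521, 0.0375, 0.0805]
tcp_rot: [-180.0, -0.0, 169.6]
wrist_force: [-1.1, 0.8, -1.2]
opening: 0.0465
```

```bash
python3 ff.py 8
```

```text
Fn 0.02 Fe -1.85 Fz 0.26 (+-0.17) open 46.42 along -93.84 lat -1.12 z 80.55 yaw [ 1.8000e+02 -1.0000e-02  1.6958e+02] t 16.05
```

Request:
servo_tool(
  motion=[
    [[0,0.1,0,0,0,0],[0,0,0,0,0,0]],
  ],
  gripper=45.4,
  newtons=29,
)

```text
time: 16.25
ee_pos: [0.521, 0.0377, 0.0805]
tcp_rot: [-180.0, -0.0, 169.6]
wrist_force: [-3.2, 0.4, -1.8]
opening: 0.0461
```

```bash
python3 ff.py 8
```

```text
Fn -0.37 Fe -3.07 Fz 0.24 (+-0.17) open 45.95 along -93.86 lat -1.01 z 80.54 yaw [-1.8000e+02 -1.0000e-02  1.6959e+02] t 16.65
```

Request:
servo_tool(
  motion=[
    [[0.3,-0.05,0,0,0,0],[0,0,0,0,0,0]],
  ],
  gripper=45.1,
  newtons=31,
)

```text
time: 16.85
ee_pos: [0.521, 0.0377, 0.0807]
tcp_rot: [180.0, 0.0, 169.6]
wrist_force: [-2.9, -0.0, -0.6]
opening: 0.0454
```

```bash
python3 ff.py 8 14
```

```text
Fn 0.23 Fe -2.56 Fz 0.44 (+-0.17) open 45.75 along -93.98 lat -1.02 z 80.63 yaw [1.8000e+02 1.0000e-02 1.6958e+02] t 17.25
```

View pics/s14.png

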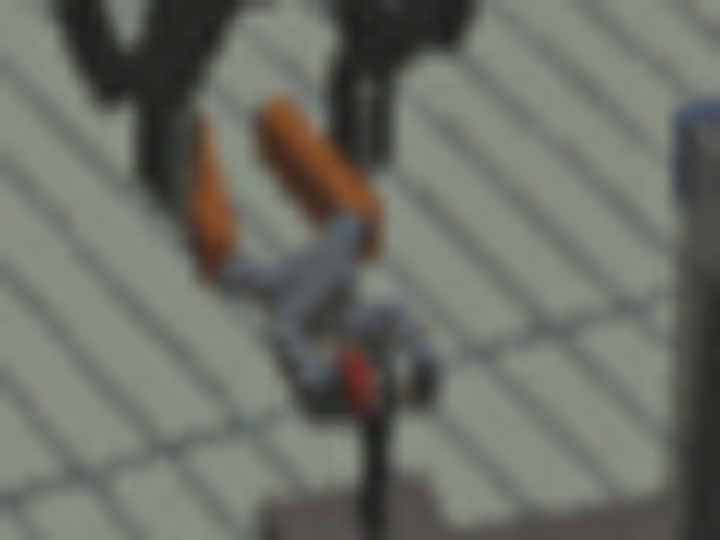

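Request:
servo_tool(
  motion=[
    [[0.2,0.15,0,0,0,0],[0,0,0,0,0,0]],
  ],
  gripper=44.7,
  newtons=32,
)

```text
time: 17.45
ee_pos: [0.5208, 0.0378, 0.0806]
tcp_rot: [180.0, 0.0, 169.6]
wrist_force: [-1.8, -0.4, -2.2]
opening: 0.0452
```

```bash
python3 ff.py 8
```

```text
Fn 0.23 Fe -1.53 Fz -0.04 (+-0.17) open 45.37 along -94.16 lat -0.89 z 80.63 yaw [1.8000e+02 1.0000e-02 1.6958e+02] t 17.85
```

Request:
servo_tool(
  motion=[
    [[0.1,0.2,0,0,0,0],[0,0,0,0,0,0]],
  ],
  gripper=44.3,
)

```text
time: 18.05
ee_pos: [0.5207, 0.038, 0.0806]
tcp_rot: [-180.0, 0.0, 169.6]
wrist_force: [-0.4, 0.4, -2.2]
opening: 0.045
```

```bash
python3 ff.py 8
```

```text
Fn 0.12 Fe -0.63 Fz -0.10 (+-0.17) open 45.05 along -94.29 lat -0.70 z 80.62 yaw [1.8000e+02 1.0000e-02 1.6959e+02] t 18.45
```

Request:
servo_tool(
  motion=[
    [[0,0.2,0,0,0,0],[0,0,0,0,0,0]],
  ],
  gripper=43.9,
  newtons=33,
)

```text
time: 18.65
ee_pos: [0.5206, 0.0383, 0.0806]
tcp_rot: [180.0, -0.0, 169.6]
wrist_force: [-0.2, 0.1, -1.4]
opening: 0.0446
```

```bash
python3 ff.py 8
```

```text
Fn 0.68 Fe -1.07 Fz 0.05 (+-0.17) open 44.58 along -94.42 lat -0.48 z 80.56 yaw [ 1.8000e+02 -1.0000e-02  1.6958e+02] t 19.05
```

Request:
servo_tool(
  motion=[
    [[0,0.3,0,0,0,0],[0,0,0,0,0,0]],
  ],
  gripper=43.5,
)

```text
time: 19.25
ee_pos: [0.5209, 0.0386, 0.0807]
tcp_rot: [180.0, 0.0, 169.6]
wrist_force: [-1.1, 1.5, -1.3]
opening: 0.044
```

```bash
python3 ff.py 8 15
```

```text
Fn 1.36 Fe -0.30 Fz 0.27 (+-0.17) open 44.06 along -94.11 lat -0.12 z 80.69 yaw [1.7999e+02 3.0000e-02 1.6959e+02] t 19.65
```

View pics/s15.png

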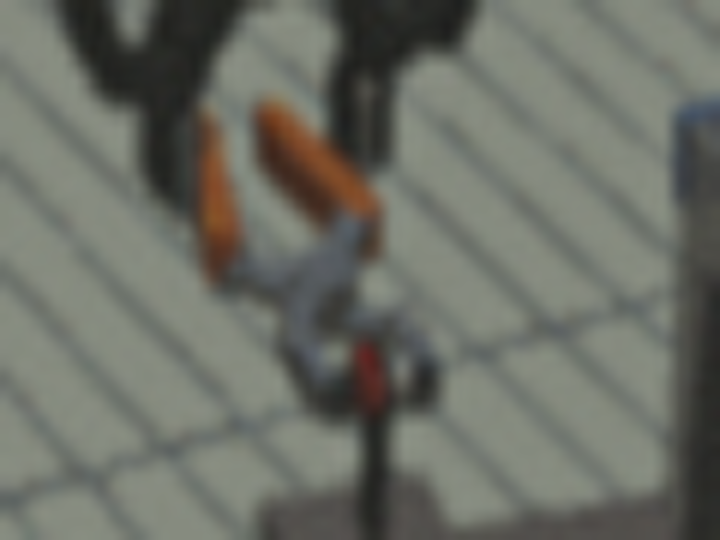

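Request:
servo_tool(
  motion=[
    [[0,0.35,0,0,0,0],[0,0,0,0,0,0]],
  ],
)

```text
time: 19.85
ee_pos: [0.5209, 0.0388, 0.0806]
tcp_rot: [-180.0, 0.0, 169.6]
wrist_force: [-0.2, 1.2, -1.7]
opening: 0.0437
```

```bash
python3 ff.py 8 16
```

```text
Fn 0.93 Fe 0.62 Fz 0.16 (+-0.17) open 44.03 along -94.33 lat 0.12 z 80.59 yaw [-180.      0.    169.58] t 20.25
```

View pics/s16.png

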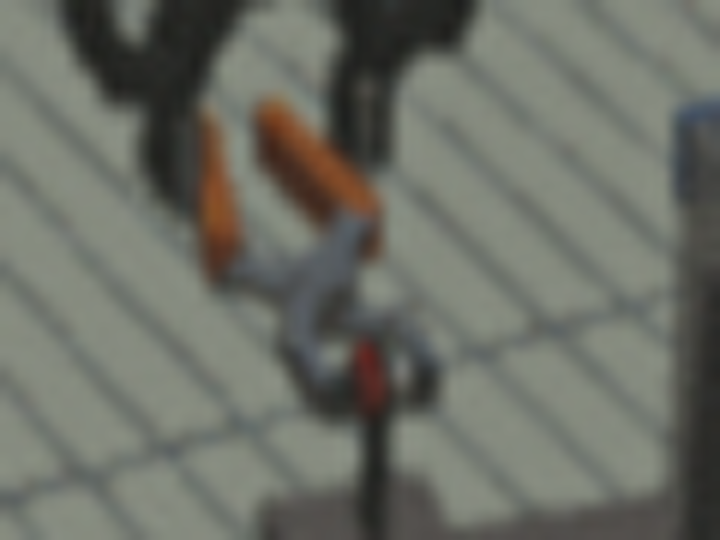

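Request:
servo_tool(
  motion=[
    [[0,0.3,0,0,0,0],[0,0,0,0,0,0]],
  ],
)

```text
time: 20.45
ee_pos: [0.5208, 0.0392, 0.0806]
tcp_rot: [-180.0, -0.0, 169.6]
wrist_force: [0.3, 0.9, -1.8]
opening: 0.0439
```

```bash
python3 ff.py 8; python3 - <<'E'
from h import *
for i in range(1):
    t=bot.camera("top"); crop(t,"t17.png",220,140,270,185,14)
E
```

```text
Fn 0.52 Fe 0.21 Fz -0.10 (+-0.17) open 43.97 along -94.39 lat 0.41 z 80.55 yaw [-180.     -0.    169.59] t 20.85
```

View pics/t17.png

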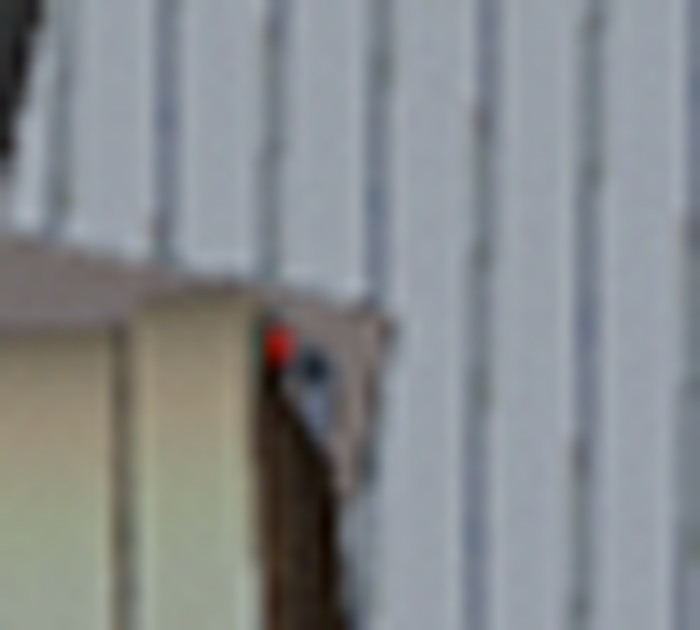

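Request:
servo_tool(
  motion=[
    [[0,0.3,0,0,0,0],[0,0,0,0,0,0]],
  ],
  gripper=43,
  newtons=28,
)

```text
time: 21.1
ee_pos: [0.5209, 0.0395, 0.0806]
tcp_rot: [-180.0, -0.0, 169.6]
wrist_force: [0.4, 1.1, -1.5]
opening: 0.0433
```

```bash
python3 ff.py 8 18
```

```text
Fn 0.59 Fe 0.10 Fz -0.24 (+-0.17) open 43.48 along -94.35 lat 0.74 z 80.58 yaw [180.     0.   169.58] t 21.5
```

View pics/s18.png

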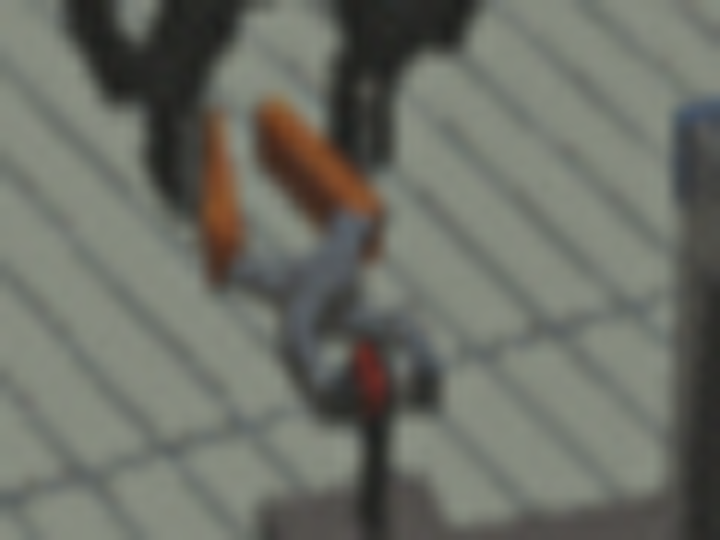

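Request:
servo_tool(
  motion=[
    [[0,0.5,0,0,0,0],[0,0,0,0,0,0]],
  ],
  gripper=42,
  newtons=26,
)

```text
time: 21.7
ee_pos: [0.521, 0.04, 0.0806]
tcp_rot: [-180.0, 0.0, 169.6]
wrist_force: [0.3, -0.5, -1.0]
opening: 0.0425
```

```bash
python3 ff.py 8 19
```

```text
Fn -0.02 Fe 0.23 Fz 0.07 (+-0.17) open 42.42 along -94.35 lat 1.26 z 80.58 yaw [180.    -0.   169.58] t 22.1
```

View pics/s19.png

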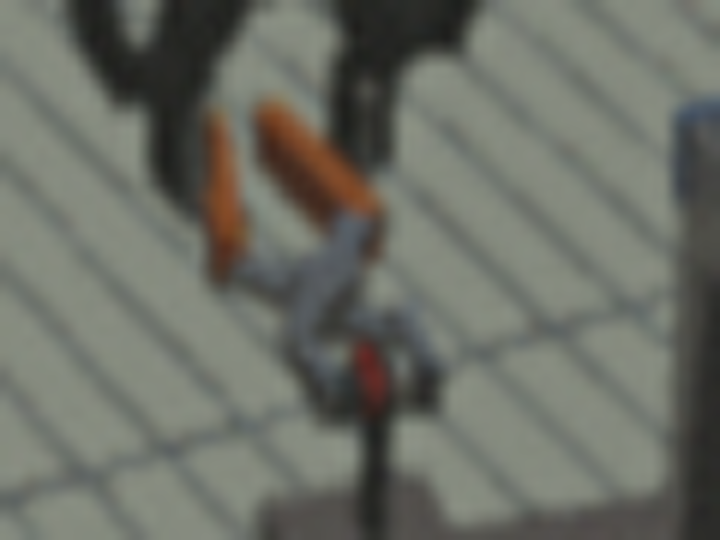

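Request:
servo_tool(
  motion=[
    [[0,0,0,0,0,0],[0,0,0,0,0,0],[0,0,0,0,0,0],[0,0,0,0,0,0]],
  ],
  gripper=59,
)

```text
time: 22.5
ee_pos: [0.521, 0.04, 0.0806]
tcp_rot: [-180.0, -0.0, 169.6]
wrist_force: [-0.2, -0.1, -1.4]
opening: 0.0591
```

```bash
python3 ff.py 4 20
```

```text
Fn 0.03 Fe 0.27 Fz 0.10 (+-0.22) open 59.09 along -94.36 lat 1.25 z 80.57 yaw [-180.     -0.    169.58] t 22.7
```

View pics/s20.png

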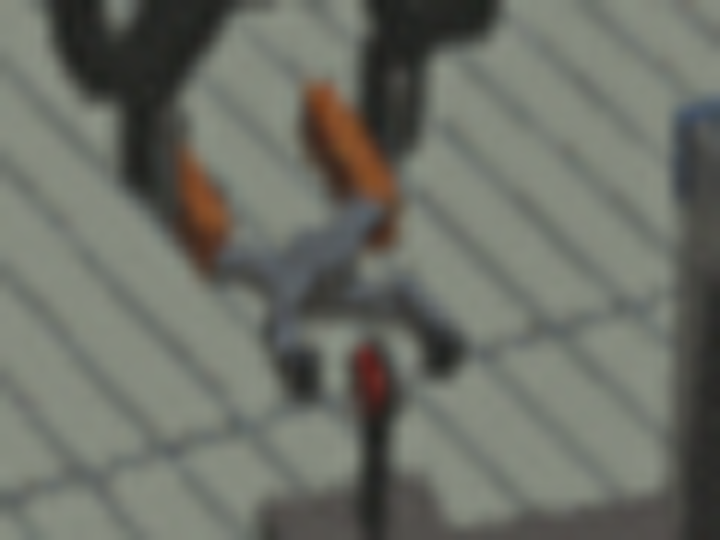

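The red cap now sits tight against the tongue, so it has clicked home, and the jaws are open and clear. Backing out now.

Request:
servo_tool(
  motion=[
    [[10,0,0,0,0,0],[15,0,0,0,0,0],[20,0,0,0,0,0],[20,0,0,0,0,0],[15,0,-15,0,0,0]],
  ],
)

```text
time: 23.2
ee_pos: [0.4396, 0.0545, 0.0939]
tcp_rot: [-179.9, -0.2, 169.6]
wrist_force: [-0.7, 0.1, -1.9]
opening: 0.059
```

Request:
servo_tool(
  motion=[
    [[10,0,-15,0,0,0],[0,-20,0,0,0,0],[0,-40,0,0,0,-0.07],[0,-40,0,0,0,-0.07],[0,-40,0,0,0,-0.07]],
  ],
)

```text
time: 23.7
ee_pos: [0.4144, -0.0834, 0.1108]
tcp_rot: [-180.0, 0.0, -178.2]
wrist_force: [0.2, -0.9, -1.0]
opening: 0.0593
```

```bash
python3 - <<'E'
from h import *
s=bot.camera("scene"); crop(s,"s21.png",210,150,350,240,5)
p=bot.camera("wrist"); crop(p,"w21c.png",170,180,330,340,4)
t=bot.camera("top"); crop(t,"t21.png",220,140,270,185,14)
E
python3 rel.py .512 -.188 .114 182.1
```

```text
shift [ -94.7 -106.3   -3.4] rotvec [-0.0001  0.0001 -0.0122] pos [ 0.4147 -0.0841  0.1106] [-1.79993779e+02  3.72752978e-03 -1.78597105e+02] t 23.85 open 0.0590439972796955
```

View pics/s21.png

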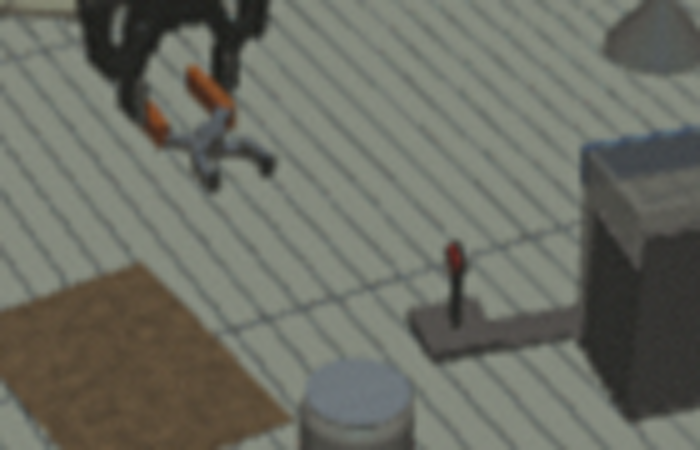

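View pics/t21.png

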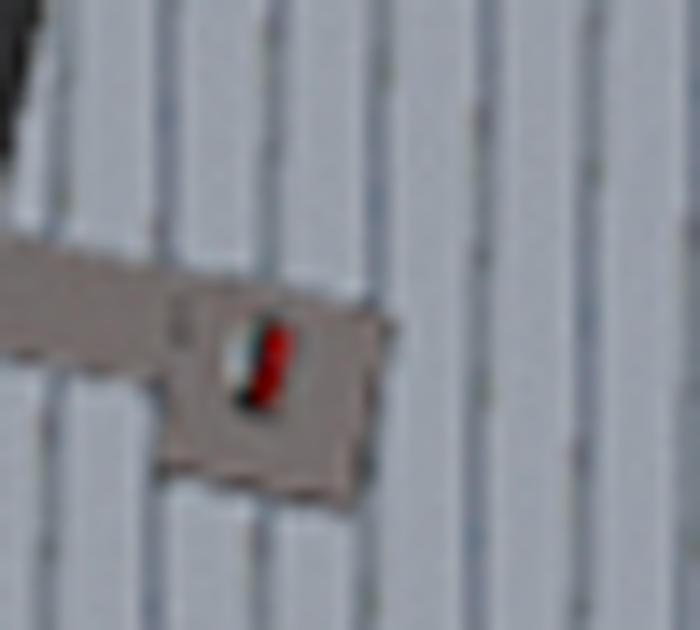

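View pics/w21c.png

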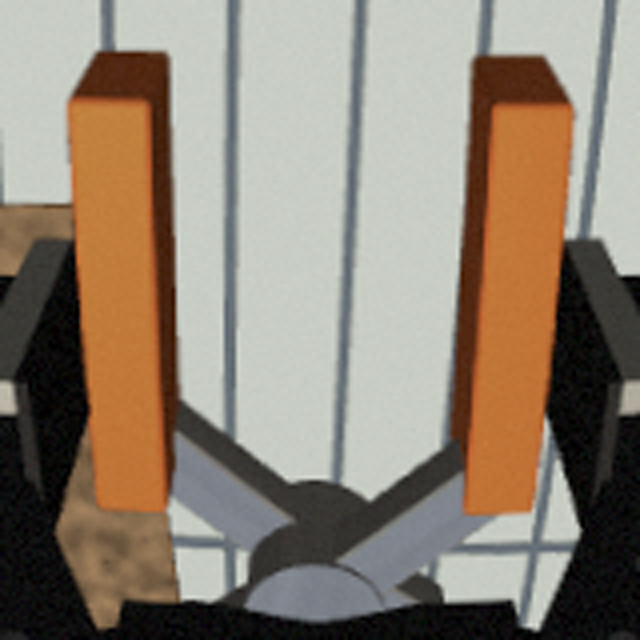

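Request:
servo_tool(
  motion=[
    [[-20,-35,0,0,0,-0.012],[-40,-36,0,0,0,0],[-40,-35,10,0,0,0],[-5,0,25,0,0,0],[0,0,25,0,0,0]],
  ],
)

```text
time: 24.35
ee_pos: [0.5193, -0.179, 0.05]
tcp_rot: [180.0, -0.0, -177.7]
wrist_force: [0.0, 0.4, -2.6]
opening: 0.0587
```

Request:
servo_tool(
  motion=[
    [[0,0,12,0,0,0],[0,0,6,0,0,0],[0,0,0,0,0,0],[0,0,0,0,0,0]],
  ],
)

```text
time: 24.75
ee_pos: [0.5187, -0.1793, 0.0347]
tcp_rot: [-180.0, 0.1, -177.7]
wrist_force: [-0.2, -0.8, -1.0]
opening: 0.0592
```

```bash
python3 ff.py 3; python3 rel.py .52 -.188 .0262 182.1
```

```text
Fn -0.23 Fe 0.02 Fz 0.22 (+-0.25) open 58.98 along -57.31 lat -215.08 z 34.77 yaw [-1.7996e+02  1.1000e-01 -1.7769e+02] t 24.9
shift [-0.9 -8.5  8.4] rotvec [-0.0007  0.0019  0.0036] pos [ 0.5188 -0.1796  0.0346] [-1.79959193e+02  1.09317006e-01 -1.77693164e+02] t 24.9 open 0.059005837825555775
```

Request:
servo_tool(
  motion=[
    [[0,-8,3,0,0,0],[0,0,2,0,0,0],[0,0,1.5,0,0,0],[0,0,0,0,0,0],[0,0,0,0,0,0]],
  ],
)

```text
time: 25.4
ee_pos: [0.5184, -0.1874, 0.0268]
tcp_rot: [180.0, -0.0, -177.7]
wrist_force: [-0.1, -0.2, -1.0]
opening: 0.0589
```

```bash
python3 ff.py 3
```

```text
Fn 0.66 Fe 0.64 Fz -0.12 (+-0.25) open 59.00 along -56.25 lat -222.87 z 26.80 yaw [ 1.7999e+02 -1.0000e-02 -1.7769e+02] t 25.55
```

Request:
servo_tool(
  motion=[
    [[0,0,1,0,0,0],[0,0,0,0,0,0],[0,0,0,0,0,0]],
  ],
)

```text
time: 25.85
ee_pos: [0.5186, -0.1874, 0.0263]
tcp_rot: [-180.0, 0.0, -177.7]
wrist_force: [-2.5, 1.0, 5.6]
opening: 0.059
```

```bash
python3 ff.py 3
```

```text
Fn 1.17 Fe -2.86 Fz 6.93 (+-0.25) open 59.06 along -56.11 lat -222.91 z 26.35 yaw [-1.800e+02  2.000e-02 -1.777e+02] t 26.0
```

Down on the mat (7 N upward). Releasing slowly.

Request:
servo_tool(
  motion=[
    [[0,0,-0.5,0,0,0],[0,0,0,0,0,0],[0,0,0,0,0,0]],
  ],
  gripper=64,
)

```text
time: 26.3
ee_pos: [0.5185, -0.1874, 0.0261]
tcp_rot: [180.0, -0.0, -177.7]
wrist_force: [-0.3, -0.2, -1.1]
opening: 0.0642
```

Request:
servo_tool(
  motion=[
    [[0,0,0,0,0,0],[0,0,0,0,0,0],[0,0,0,0,0,0],[0,0,0,0,0,0],[0,0,0,0,0,0]],
  ],
  gripper=85,
)

```text
time: 26.8
ee_pos: [0.5185, -0.1875, 0.0264]
tcp_rot: [-180.0, 0.0, -177.7]
wrist_force: [-1.0, 0.2, -0.8]
opening: 0.0849
```

Request:
servo_tool(
  motion=[
    [[0,0,-5,0,0,0],[0,0,-15,0,0,0],[0,0,-30,0,0,0],[0,0,-40,0,0,0],[0,0,-40,0,0,0]],
  ],
)

```text
time: 27.3
ee_pos: [0.5182, -0.1874, 0.1589]
tcp_rot: [-180.0, 0.0, -177.7]
wrist_force: [0.5, 0.2, -0.3]
opening: 0.0852
```

Request:
servo_tool(
  motion=[
    [[20,0,-20,0,0,0],[0,0,0,0,0,0],[0,0,0,0,0,0]],
  ],
)

```text
time: 27.6
ee_pos: [0.4988, -0.1884, 0.1775]
tcp_rot: [-180.0, 0.1, -177.7]
wrist_force: [0.1, 0.7, 0.0]
opening: 0.0851
```

```bash
python3 - <<'E'
from h import *
s=bot.camera("scene"); crop(s,"s30.png",190,130,400,260,3.8)
t=bot.camera("top"); crop(t,"t30.png",60,90,340,260,2.8)
p=bot.camera("wrist"); save(p,"w30.png")
print(bot.get_obs()['ee_pos'],bot.get_obs()['time'])
E
```

```text
[ 0.49843598 -0.18808817  0.17527043] 27.75
```

View pics/s30.png

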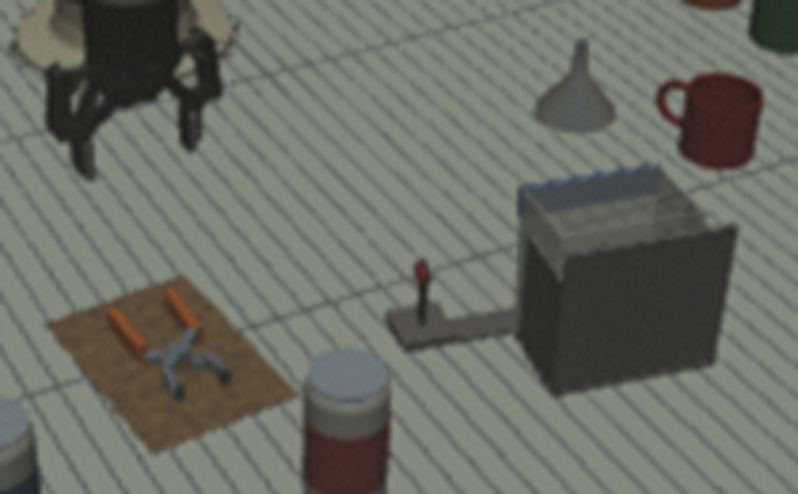

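View pics/t30.png

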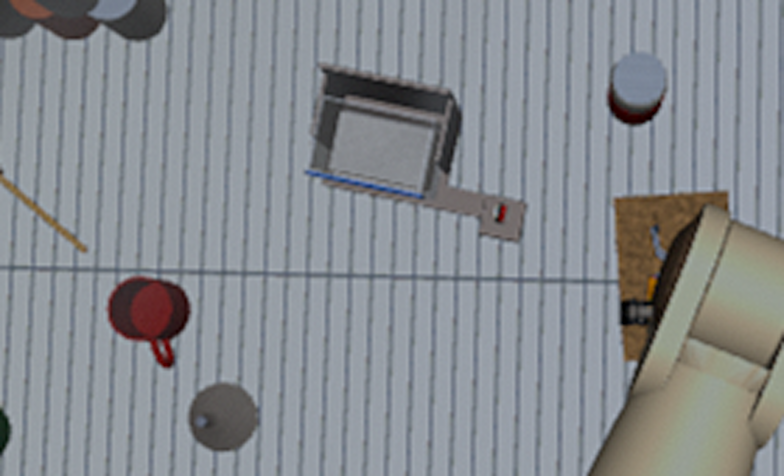

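View pics/w30.png

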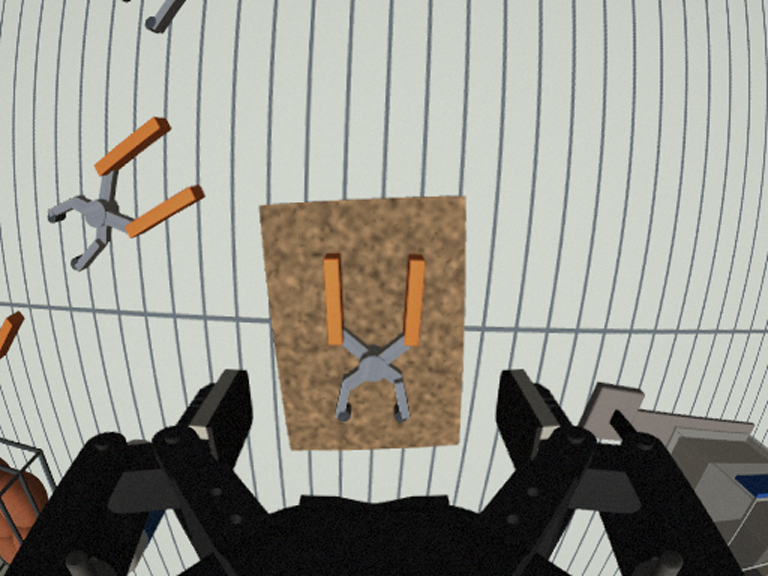

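The pliers lie flat, centred on the mat, and the stud is home. The bin, can_a, cup and funnel look where they were, and the gripper touches nothing.

```bash
python3 -c "
from h import *
print(bot.job_done())"
```

```text
the job is handed in; nothing more can be done
None
```

The stud is clicked home, the pliers lie flat on the cork mat, and I handed the job in at about 28 s of the 72 s allowed. The hand-in gives no verdict.

- **Squeeze:** I raised the grip in small steps up to 33 N at the handles. By my estimate that put about 15 N on the stud, though I had no direct reading of it. I shifted the hand sideways at each step to keep the tongue straight.
- **Balance:** The averaged sideways force on the wrist never passed about 1.4 N, which is about 0.3 mm of bend. Single readings carry about 0.5 N of noise, so short peaks between steps could have been missed.
- **Click:** The resistance vanished once the jaws had closed about 4 mm past first contact. Afterwards the scene and top pictures show the red cap tight against an upright tongue.
- **Things left alone:** In the last pictures the bin, the red-banded can, the cup and the funnel look where they were. The blue-banded can is only partly in view there, but the arm never went near it. I judged all of these by eye and did not measure them.
- **Disagreements:** The wrist and top cameras disagreed by about 2 mm on the stud's sideways position, and the force readings settled it. The jaws also showed up to 3 N of fore-and-aft drag during the squeeze. I eased the hand back a little and the drag faded.

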